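# Open the carton and pour the nuts in

## Robot

A 6-joint arm with a two-finger parallel gripper is mounted at the origin on the work surface. World frame = base frame: x ahead of the robot, y to its left, z up, the work surface at z = 0. Lengths are in m, angles in degrees, forces in N, time in s.
With the tool pointing down it reaches from about 0.35 to 0.875 m from the base axis. Payload 4.2 kg.
Tool frame: the origin (TCP) lies midway between the tips of the shut fingers; the grasp point (between the pads) lies 19 mm behind it; z points along the fingers, y is the line along which they close (so a half turn about z gives the same grasp; the last joint's range is limited). The gripper opens to 87 mm and grips with 3 to 60 N. Pads are 19 mm wide; open, the fingers measure 117 mm over their backs; the gripper's body (75 mm by 190 mm) begins 51 mm behind the grasp point.
Start: joints at [88.671, 22.042, 0.453, 0, -68.411, -14.817], TCP at [0.174, 0.6, 0.194] pointing down, gripper open.
Joint ranges: [-179.83, 179.83], [-69.29, 118.12], [-61.27, 80.66], [-181.25, 117.63], [-171.15, -9.14], [-177.46, 177.46]. Speed limits (degrees/s): [159.86, 159.86, 180, 180, 180, 180].

## Interface

Orientations are given as a 3x3 rotation matrix whose columns are the frame's x, y, z axes.
In Python, from station import * gives the robot as it stands.
- The arm moves only by the tool move_arm, never from a script. Its argument "targets" is text: rows parted by semicolons, each of 4 numbers parted by spaces: the shift along the world's x, y, z in units of 25 mm (1.0 is 25 mm), then the turn about the world's z in units of 5 degrees (1.0 is 5 degrees). In form: tx ty tz spin; .... A call has 1 to 10 rows; each row shifts and turns the commanded pose from where the row before left it; what a row does not reach is not made up. A row lasts 1/12 s, in which the tool goes at most 41.7 mm and 7.16 degrees, less where a joint would pass 70% of its speed; a pose out of reach is approached as far as the arm can. A call is refused whole if a number of a shift passes 1 or a number of a turn 1, either way. A call with a gripper value outside its range is refused whole. "gripper" is the finger opening in mm, from 0 to 87, set as the call begins (left out, the last holds). The fingers move at their own pace and stop on an object; the grip force is fixed at half the most. Time passes only in rows, so rows that do not move let the fingers close. It gives the time, the measured TCP pose, the force, the opening and the grip force at its end, in the units of the state.
- sense(): the state, without advancing time (a new reading comes with each control period).
- capture(name): name is "side" or "top"; returns a dict with "image" (400x640x3 uint8, blue, green, red), "fx", "fy", "cx", "cy" (pixels), "world_from_camera" (4x4, takes a point from camera to world coordinates). Camera axes: x right, y up, looking along -z (the intrinsics and any distortion apply to the point x, -y, -z); pixel columns grow to the right and rows downward; lengths in m; the calibration is good to about 2 mm. A picture is of the moment at which its call begins. There is no depth.
- finish_job(): hands the job in; it is judged then, once.
The state is a dict: "time_s": time; "joints": joint angles; "joint_velocities": joint speeds; "effort": joint torques, N m; "tcp_pos": TCP position; "ee_rot": TCP orientation; "wrist_force": force on the tool from outside, world axes, zero at the start; "moment": the same for the moment, N m; "gripper_width": opening from 0.0 (shut) to 1.0 (fully open); "gripper_force": force on a finger pad.
Only numpy, scipy, OpenCV 4.12 (cv2) and the standard library are available. Lean on these libraries where they do the work, as an engineer would, in place of code of your own. Each camera call takes 0.05 s, during which the arm holds its last target. There are 200 camera calls.

## Task

Push both half-shut flaps of the carton right back, past upright, so that it stands open. Then take the cup that holds the nuts, tip it over the carton so that all six nuts pour in, and stand the emptied cup upright on the worktop again, without knocking over or shoving aside anything else.

Things in the scene. Friction and masses are not known exactly. Their poses are not given: they have to be found in the camera images.
- carton: open-topped brown card carton, fixed to the table; outside 150 (its x) x 140 (its y) x 75 mm high, walls and floor 4 mm; origin at the centre of its underside, x across the two hinges, y along them, z up
- flap_far (a joint): angle of the flap hinged on the carton's +x top edge, rad: 0 = lying flat over the opening, 1.57 = upright, 2.4 = fully back (stop). The flap is a 58 mm long, 138 mm wide, 3 mm card panel; stiff hinge, stays where it is left; starts half shut, 0.6 to 1.05
- flap_near (a joint): angle of the matching flap hinged on the carton's -x top edge, same size and values
- flap_far_hinge (a point): middle of the +x flap's hinge line, at the carton's top edge (75 mm up); it runs along the carton's y
- flap_near_hinge (a point): middle of the -x flap's hinge line
- cup: white paper-style cup holding the six nuts; outside diameter 58 mm at the foot growing evenly to 72 mm at the rim, 95 mm high, wall 3 mm, floor 5 mm, about 60 g; origin at the centre of its underside, z up its axis; the nuts fill it to about 50 mm
- cup_rim (a point): centre of the cup's mouth, 95 mm above its origin
- empty_cup: same cup, but empty, a bystander 0.12 to 0.13 m from the full one on its far side; origin at the centre of its underside
- jar: bystander: round jar, 56 mm wide, 85 mm high, about 0.12 m from the full cup on its near side; origin under its centre
- bottle: bystander: white bottle with a red cap, 56 mm wide, 145 mm high; origin under its centre
- canister: bystander: white jar with a red cap, 56 mm wide, 120 mm high; origin under its centre
- mould: bystander: white ceramic block with four round hollows, 100 x 100 x 45 mm; origin under its centre
- timer: bystander: flat kitchen timer lying on its back, 75 x 95 x 22 mm; origin under its centre
- nut0: brown nut in its shell, a ball 24 mm across, 10 g; origin at its centre; starts in the cup
- nut1: brown nut in its shell, a ball 24 mm across, 10 g; origin at its centre; starts in the cup
- nut2: brown nut in its shell, a ball 24 mm across, 10 g; origin at its centre; starts in the cup
- nut3: brown nut in its shell, a ball 24 mm across, 10 g; origin at its centre; starts in the cup
- nut4: brown nut in its shell, a ball 24 mm across, 10 g; origin at its centre; starts in the cup
- nut5: brown nut in its shell, a ball 24 mm across, 10 g; origin at its centre; starts in the cup
Mind the look-alikes: they are no part of the job. There is more than one size of the carton; the job needs the middle-sized.

How it is judged (in metres and radians):
On the way, in this order (a step that is already met when the one before it is completed fails the run):
1. both flaps are pushed back past upright while the cup still stands upright with the nuts in it (value of joint each of flap_far, flap_near above 1.7 rad and angle between cup's own z axis and vertical below 0.6 rad and distance between each of nut0, nut1, nut2, nut3, nut4, nut5 and cup below 0.095 m), for 0.1 s.
2. the cup is tipped more than 60 degrees with its mouth above the carton (angle between cup's own z axis and vertical above 1.05 rad and horizontal distance between cup_rim and carton below 0.1 m and z of cup_rim in the frame of carton above 0.06 m), for 0.05 s.
At the end, for the whole second after the job is handed in: all six nuts lie inside the carton (centres within its outline and below its top edge), both flaps stand open beyond 1.7 rad, and the cup stands upright (within 0.15 rad) at rest on the worktop (underside within 10 mm of it), released (x of nut0 in the frame of carton between -0.075 and 0.075 m and y of nut0 in the frame of carton between -0.07 and 0.07 m and z of nut0 in the frame of carton between 0 and 0.075 m and x of nut1 in the frame of carton between -0.075 and 0.075 m and y of nut1 in the frame of carton between -0.07 and 0.07 m and z of nut1 in the frame of carton between 0 and 0.075 m and x of nut2 in the frame of carton between -0.075 and 0.075 m and y of nut2 in the frame of carton between -0.07 and 0.07 m and z of nut2 in the frame of carton between 0 and 0.075 m and x of nut3 in the frame of carton between -0.075 and 0.075 m and y of nut3 in the frame of carton between -0.07 and 0.07 m and z of nut3 in the frame of carton between 0 and 0.075 m and x of nut4 in the frame of carton between -0.075 and 0.075 m and y of nut4 in the frame of carton between -0.07 and 0.07 m and z of nut4 in the frame of carton between 0 and 0.075 m and x of nut5 in the frame of carton between -0.075 and 0.075 m and y of nut5 in the frame of carton between -0.07 and 0.07 m and z of nut5 in the frame of carton between 0 and 0.075 m and value of joint each of flap_far, flap_near above 1.7 rad and angle between cup's own z axis and vertical below 0.15 rad and height (world z) of cup between -0.005 and 0.01 m and linear speed of cup below 0.02 m/s); the robot touches nothing.
It fails at once if a bystander is knocked over or shoved more than 30 mm (distance of any of empty_cup, jar, bottle, canister, mould, timer from where it was at the start of the episode above 0.03 m or angle between any of empty_cup, jar, bottle, canister, mould, timer's own z axis and vertical above 0.5 rad).
It also fails if it takes over 72 s, if anything falls off the work surface, if the arm or the gripper's body presses on something with over 40 N, if the wrist force passes 120 N, or if a joint passes its speed limit or range.

## Working session

There is one attempt and no reset: what is moved stays moved. The work goes in short steps, Python scripts to look and compute and a tool call to move; the robot and the scene stay as the last step left them, time stands still between calls to the robot, and variables do not carry over. Pictures are saved under pics/ and viewed, at most 10 in all, crops included, and the job is handed in when it is done.

Besides the shell and the picture viewer there is one more tool, called as name(argument=value, ...), one argument or row to a line, values as JSON. move_arm: Moves the arm, as the interface text tells. Its arguments: {"type":"object","properties":{"targets":{"type":"string"},"gripper":{"type":"number"}},"required":["targets"]}

```bash
ls; mkdir -p pics; cat > h.py <<'E'
from station import *
import numpy as np, cv2
def cap(n,f=None):
    c=capture(n)
    if f: cv2.imwrite('pics/'+f,c['image'])
    return c
def proj(c,P):
    P=np.atleast_2d(P); T=np.linalg.inv(c['world_from_camera']); q=P@T[:3,:3].T+T[:3,3]
    return np.c_[c['cx']+c['fx']*q[:,0]/-q[:,2], c['cy']+c['fy']*-q[:,1]/-q[:,2]]
def ray(c,u,v):
    T=np.array(c['world_from_camera']); d=T[:3,:3]@np.array([(u-c['cx'])/c['fx'],-(v-c['cy'])/c['fy'],-1])
    return T[:3,3],d
def atz(c,u,v,z):
    o,d=ray(c,u,v); return o+d*(z-o[2])/d[2]
E
python3 - <<'E'
from h import *
a=cap('top','t0.png');b=cap('side','s0.png')
for c in(a,b): print([k for k in c], c['fx'],c['fy'],c['cx'],c['cy']); print(np.round(c['world_from_camera'],3))
s=sense(); print(s)
E
```

```text
pics
['image', 'fx', 'fy', 'cx', 'cy', 'world_from_camera'] 369.5204255696441 369.5204255696441 320.680129948304 197.04144258956845
[[-0.019  0.993 -0.116  0.364]
 [-1.    -0.022 -0.022 -0.017]
 [-0.025  0.116  0.993  1.173]
 [ 0.     0.     0.     1.   ]]
['image', 'fx', 'fy', 'cx', 'cy', 'world_from_camera'] 507.186111297457 507.186111297457 314.7473394837057 204.07967544820244
[[-0.95  -0.206  0.236  0.842]
 [ 0.313 -0.588  0.746  1.135]
 [-0.015  0.782  0.623  0.997]
 [ 0.     0.     0.     1.   ]]
{'time_s': 0.1, 'joints': array([ 8.86689146e+01,  2.20868676e+01,  3.87759243e-01, -2.39894884e-02,
       -6.84128424e+01, -1.48166984e+01]), 'joint_velocities': array([ 0.03467857, -0.12131725,  0.17777984,  0.19067466,  0.06248241,
       -0.11696268]), 'effort': array([ 7.44397530e-04, -3.91689134e+01,  1.87936324e+01,  4.23173904e+00,
        1.34962803e-02, -7.95927326e-05]), 'tcp_pos': array([0.17364903, 0.59976906, 0.19336814]), 'ee_rot': array([[ 9.60504611e-01, -2.78263730e-01, -4.34610835e-04],
       [-2.78264042e-01, -9.60502651e-01, -1.94430753e-03],
       [ 1.23585406e-04,  1.98845291e-03, -9.99998015e-01]]), 'wrist_force': array([-0.39911744,  0.73906891,  0.06343497]), 'moment': array([ 0.02599221, -0.01393282, -0.03282511]), 'gripper_force': 0.0, 'gripper_width': 1.0025059754439327}
```

View pics/t0.png

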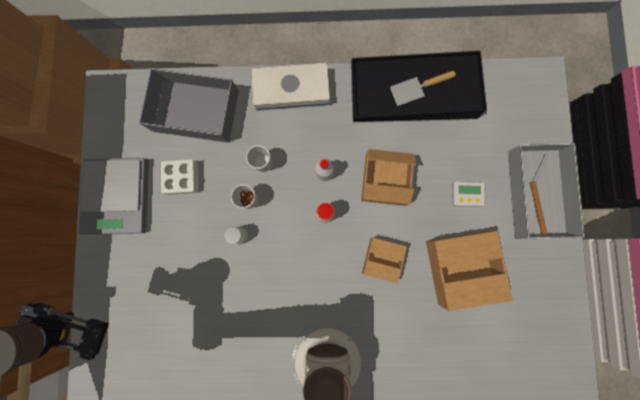

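View pics/s0.png

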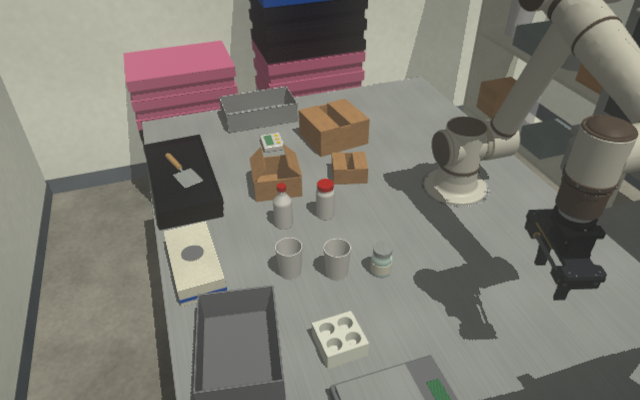

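Look-alikes in the top view: the cartons are at (389,177), (385,259) small and (469,268) large. The cups are at (243,197), with brown nuts showing, and (258,158), empty. By the description I choose the carton at (389,177) and the cup at (243,197), and I check both in a close crop.

```bash
python3 - <<'E'
from h import *
im=cv2.imread('pics/t0.png'); a=im[135:255,220:430]
cv2.imwrite('pics/c0.png',cv2.resize(a,None,fx=3.8,fy=3.8,interpolation=cv2.INTER_CUBIC))
im=cv2.imread('pics/s0.png'); a=im[130:290,230:410]
cv2.imwrite('pics/c1.png',cv2.resize(a,None,fx=3.7,fy=3.7,interpolation=cv2.INTER_CUBIC))
c=cap('top')
for n,u,v,z in [('cartonc',389,177,.05),('small',385,259,.04),('large',469,268,.05),('cuprim',243,197,.095),('empty',258,158,.095),('jar',236,235,.085),('bottle',324.5,164,.145),('can',326,212,.12)]: print(n,atz(c,u,v,z).round(3))
E
```

```text
cartonc [ 0.553 -0.202  0.05 ]
small [ 0.304 -0.182  0.04 ]
large [ 0.274 -0.427  0.05 ]
cuprim [0.495 0.237 0.095]
empty [0.612 0.192 0.095]
jar [0.384 0.259 0.085]
bottle [ 0.578 -0.006  0.145]
can [ 0.444 -0.007  0.12 ]
```

View pics/c0.png

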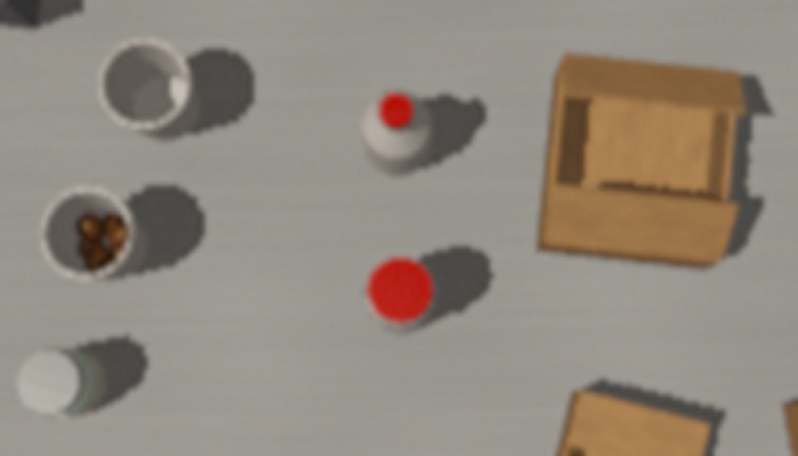

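View pics/c1.png

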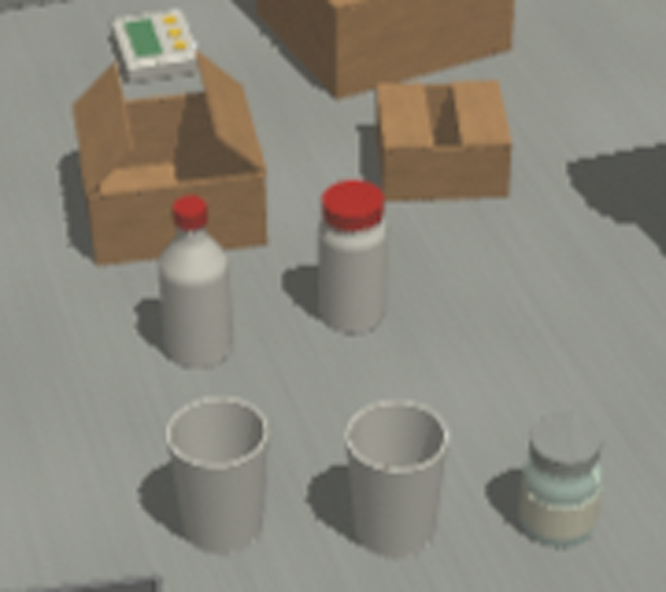

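```bash
python3 - <<'E'
from h import *
from scipy.optimize import least_squares
t=cap('top');s=cap('side')
cor=np.array([[.075,.07,.075],[.075,-.07,.075],[-.075,.07,.075],[-.075,-.07,.075]])
T=np.array([[566,52],[745,75],[541,248],[712,265]])/3.8+[220,135]
sc=np.array([[.075,.07,0],[-.075,.07,0],[.075,.07,.075],[-.075,.07,.075]])
S=np.array([[97,262],[266,243],[93,195],[264,170]])/3.7+[230,130]
def W(p,L):
    c,q=np.cos(p[2]),np.sin(p[2]); return np.c_[p[0]+c*L[:,0]-q*L[:,1],p[1]+q*L[:,0]+c*L[:,1],L[:,2]]
f=lambda p:np.r_[(proj(t,W(p,cor))-T).ravel(),(proj(s,W(p,sc))-S).ravel()]
r=least_squares(f,[.55,-.2,0],loss='soft_l1');p=r.x;print(p[:2],np.degrees(p[2]),f(p).reshape(-1,2).round(1))
print(W(p,np.array([[.075,0,.075],[-.075,0,.075]])).round(3))
# flap free edges in local frame for angles
for A in np.arange(.5,1.2,.1):
    L=np.array([[.075-.058*np.cos(A),.069,.075+.058*np.sin(A)],[.075-.058*np.cos(A),-.069,.075+.058*np.sin(A)]]);N=L*[-1,1,1]
    print(round(A,2),((proj(t,W(p,L))-[220,135])*3.8).round().tolist(),((proj(t,W(p,N))-[220,135])*3.8).round().tolist())
# cup & others: fit cup with circles rim (top) and foot (side)
def pos(tu,tv,z): 
    return atz(t,tu/3.8+220,tv/3.8+135,z).round(4)
print('cup',pos(88,233,.095),'empty',pos(146,84,.095),'jar',pos(49,381,.085),'bottle',pos(397,110,.145),'can',pos(401,290,.12))
for n,u,v,z in [('cup',397,435,.095),('empty',217,433,.095),('bottle',190,212,.145),('can',353,205,.12),('jar',566,438,.085)]: print(n,atz(s,u/3.7+230,v/3.7+130,z).round(4))
E
```

```text
[ 0.54948586 -0.196997  ] -9.185736274507436 [[-0.4  0.7]
 [-1.3  0.7]
 [-0.2 -2.2]
 [ 1.7 -0.2]
 [-0.2 -0.3]
 [ 0.6 -0.2]
 [-1.2 -1.2]
 [ 0.4  0.5]]
[[ 0.624 -0.209  0.075]
 [ 0.475 -0.185  0.075]]
0.5 [[561.0, 110.0], [740.0, 134.0]] [[553.0, 171.0], [733.0, 195.0]]
0.6 [[562.0, 105.0], [742.0, 128.0]] [[553.0, 174.0], [734.0, 198.0]]
0.7 [[564.0, 99.0], [743.0, 123.0]] [[553.0, 177.0], [734.0, 202.0]]
0.8 [[565.0, 93.0], [745.0, 117.0]] [[553.0, 181.0], [735.0, 206.0]]
0.9 [[566.0, 86.0], [747.0, 110.0]] [[553.0, 186.0], [736.0, 211.0]]
1.0 [[567.0, 79.0], [749.0, 103.0]] [[553.0, 192.0], [736.0, 217.0]]
1.1 [[569.0, 72.0], [751.0, 96.0]] [[552.0, 198.0], [736.0, 223.0]]
cup [0.4974 0.2365 0.095 ] empty [0.6144 0.1912 0.095 ] jar [0.3836 0.2686 0.085 ] bottle [ 0.5783 -0.0062  0.145 ] can [ 0.4458 -0.0061  0.12  ]
cup [0.5009 0.2438 0.095 ]
empty [0.6189 0.2006 0.095 ]
bottle [0.5834 0.0102 0.145 ]
can [0.4522 0.0109 0.12  ]
jar [0.3863 0.2756 0.085 ]
```

The crops confirm the choices: the middle-sized carton is at crop (640,160) with both flaps half shut, and the cup at crop (88,233) holds the nuts. The tool can't tilt, so I plan to tip the cup by pivoting it in the grip against the carton's bare +y wall edge. First I go to the carton with the fingers shut.

move_arm(
  targets="0.44 -0.94 0 -0.5;0.44 -0.94 0 -0.5;0.44 -0.94 0 -0.5;0.44 -0.94 0 -0.5;0.44 -0.94 0 -0.5;0.44 -0.94 0 -0.5;0.44 -0.94 0 -0.5;0.44 -0.94 0 -0.5;0.44 -0.94 0 -0.5;0.44 -0.94 0 -0.5",
  gripper=0,
)

```text
time_s: 1.08
tcp_pos: [0.2841, 0.364, 0.1944]
ee_rot: [[0.752, -0.659, 0.0], [-0.659, -0.752, 0.0], [-0.0, -0.0, -1.0]]
wrist_force: [0.6, 0.5, 0.6]
gripper_width: 0.325
gripper_force: 0.0
```

move_arm(
  targets="0.44 -0.94 0 -0.5;0.44 -0.94 0 -0.5;0.44 -0.94 0 -0.5;0.44 -0.94 0 -0.5;0.44 -0.94 0 -0.5;0.44 -0.94 0 -0.5;0.44 -0.94 0 -0.5;0.44 -0.94 0 -0.5;0.44 -0.94 0 -0.5;0.44 -0.94 0 -0.5",
)

```text
time_s: 1.92
tcp_pos: [0.394, 0.1291, 0.1945]
ee_rot: [[0.403, -0.915, 0.0], [-0.915, -0.403, 0.0], [-0.0, -0.0, -1.0]]
wrist_force: [0.3, 1.0, 0.2]
gripper_width: 0.005
gripper_force: 0.0
```

move_arm(
  targets="0.44 -0.94 0 -0.5;0.44 -0.94 0 -0.5;0.44 -0.94 0 -0.5;0.44 -0.94 0 -0.5;0.44 -0.94 0 -0.5;0.44 -0.94 0 -0.5;0.44 -0.94 0 -0.5;0.44 -0.94 0 -0.5;0.44 -0.94 0 -0.5;0.44 -0.94 0 -0.5",
)

```text
time_s: 2.75
tcp_pos: [0.5041, -0.106, 0.1944]
ee_rot: [[-0.022, -1.0, 0.0], [-1.0, 0.022, 0.0], [-0.0, -0.0, -1.0]]
wrist_force: [0.6, -0.4, 0.4]
gripper_width: 0.006
gripper_force: 0.0
```

move_arm(
  targets="0.44 -0.94 0 -0.4;0.44 -0.94 0 -0.4;0.44 -0.94 0 -0.4;0.44 -0.94 0 -0.4;0 0 0 0",
)

```text
time_s: 3.17
tcp_pos: [0.5491, -0.2019, 0.1935]
ee_rot: [[-0.163, -0.987, -0.0], [-0.987, 0.163, -0.001], [0.001, 0.0, -1.0]]
wrist_force: [0.8, 0.5, 0.6]
gripper_width: 0.006
gripper_force: 0.0
```

move_arm(
  targets="0 0 -0.94 0;0 0 -0.94 0;0 0 -0.94 0;0 0 -0.94 0;0 0 0 0",
)

```text
time_s: 3.58
tcp_pos: [0.5438, -0.1975, 0.0954]
ee_rot: [[-0.16, -0.987, -0.01], [-0.987, 0.16, 0.003], [-0.001, 0.011, -1.0]]
wrist_force: [-0.5, 0.0, -0.4]
gripper_width: 0.004
gripper_force: 0.0
```

move_arm(
  targets="0.4 -0.06 0 0;0.4 -0.06 0 0;0.4 -0.06 0 0;0.4 -0.06 0 0;0.4 -0.06 0 0;0.4 -0.06 0 0;0.4 -0.06 0 0;0.4 -0.06 0 0;0 0 0 0",
)

```text
time_s: 4.33
tcp_pos: [0.6299, -0.2108, 0.1017]
ee_rot: [[-0.158, -0.987, 0.003], [-0.987, 0.158, -0.001], [0.001, -0.003, -1.0]]
wrist_force: [0.3, 0.0, 0.0]
gripper_width: -0.0
gripper_force: 0.0
```

move_arm(
  targets="-0.8 0.13 0 0;-0.8 0.13 0 0;-0.8 0.13 0 0;-0.4 0.06 0 0;-0.4 0.06 0 0;-0.4 0.06 0 0;-0.4 0.06 0 0;-0.4 0.06 0 0;-0.4 0.06 0 0;-0.4 0.06 0 0",
)

```text
time_s: 5.17
tcp_pos: [0.4968, -0.1903, 0.1005]
ee_rot: [[-0.159, -0.987, 0.0], [-0.987, 0.159, -0.0], [-0.0, -0.0, -1.0]]
wrist_force: [0.7, -0.2, -0.1]
gripper_width: 0.005
gripper_force: 0.0
```

move_arm(
  targets="-0.4 0.06 0 0;-0.4 0.06 0 0;-0.2 0.03 0 0;0 0 0 0",
)

```text
time_s: 5.5
tcp_pos: [0.4715, -0.1865, 0.1005]
ee_rot: [[-0.159, -0.987, -0.0], [-0.987, 0.159, 0.0], [-0.0, 0.0, -1.0]]
wrist_force: [-0.7, 0.1, 0.6]
gripper_width: 0.003
gripper_force: 0.0
```

move_arm(
  targets="0.4 0 0.9 0;0.4 0.4 0.9 0;0 0.8 0.9 0;0 0.9 0.3 0;0 0.9 0 0;0 0.9 0 0;0 0.9 0 0;0 0 0 0",
  gripper=87,
)

```text
time_s: 6.17
tcp_pos: [0.4934, -0.0641, 0.1756]
ee_rot: [[-0.156, -0.988, 0.001], [-0.988, 0.156, 0.001], [-0.001, -0.001, -1.0]]
wrist_force: [-0.0, -0.7, 0.0]
gripper_width: 0.527
gripper_force: 0.0
```

```bash
python3 - <<'E'
from h import *
a=cap('top','t1.png')['image'][120:260,190:430];b=cap('side','s1.png')['image'][90:260,200:400]
a=cv2.resize(a,(600,350),interpolation=2);b=cv2.resize(b,None,fx=2.0,fy=350/170,interpolation=2)[:, :200*2]
b=cv2.resize(cap('side')['image'][100:280,220:400],(350,350),interpolation=2)
cv2.imwrite('pics/m1.png',cv2.resize(np.hstack([a,b]),(800,295)))
print(sense()['tcp_pos'])
E
```

```text
[ 0.49307526 -0.06672926  0.17534597]
```

View pics/m1.png

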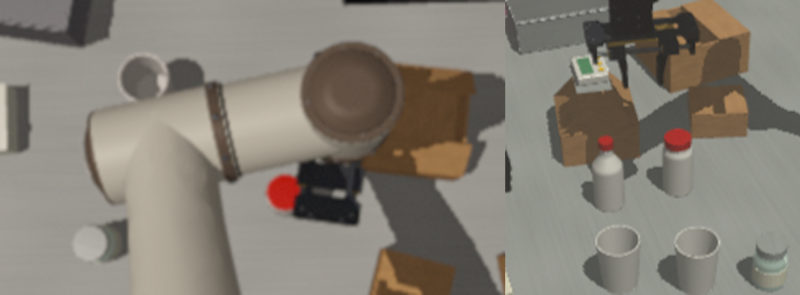

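move_arm(
  targets="0 0.95 0.2 0;0 0.95 0.2 0;0 0.95 0 0;0 0.95 0 0;0 0.95 0 0;0 0.95 0 0;0 0.95 0 0;0 0.95 0 0;0 0.95 0 0;0 0.95 0 0",
)

```text
time_s: 7.15
tcp_pos: [0.4932, 0.171, 0.1852]
ee_rot: [[-0.16, -0.987, -0.0], [-0.987, 0.16, -0.0], [0.0, -0.0, -1.0]]
wrist_force: [0.5, -0.7, -0.5]
gripper_width: 0.996
gripper_force: 0.0
```

move_arm(
  targets="0.1 0.95 0 0;0.1 0.95 0 0;0 0.9 0 0;0 0 0 0",
)

```text
time_s: 7.48
tcp_pos: [0.499, 0.2431, 0.1848]
ee_rot: [[-0.157, -0.988, 0.001], [-0.988, 0.157, 0.0], [-0.0, -0.001, -1.0]]
wrist_force: [0.4, -1.0, -0.1]
gripper_width: 1.002
gripper_force: 0.0
```

```bash
python3 - <<'E'
from h import *
a=cap('top','t2.png')['image'][130:230,340:440];b=cap('side','s2.png')['image'][110:230,230:350];d=cap('side')['image'][200:300,260:410]
cv2.imwrite('pics/m2.png',np.hstack([cv2.resize(a,(400,400),interpolation=2),cv2.resize(b,(400,400),interpolation=2)]))
print(sense()['tcp_pos'])
E
```

```text
[0.49798398 0.2399163  0.18492558]
```

View pics/m2.png

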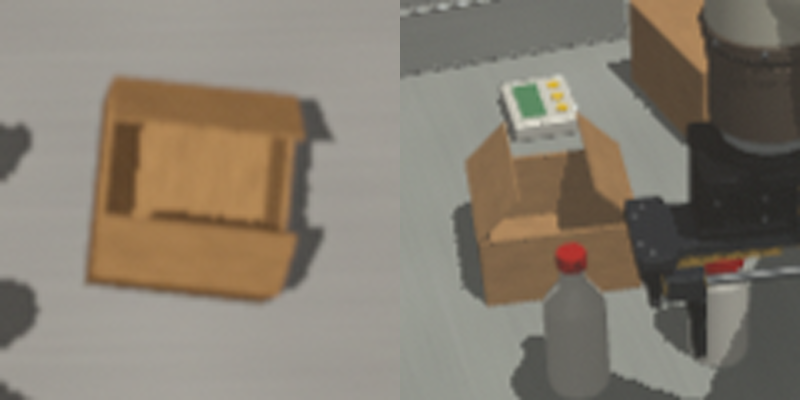

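```bash
python3 - <<'E'
from h import *
for f,P,n in (('s1.png',[.4933,-.0655,.1755],'side'),('s2.png',[.498,.2405,.185],'side'),('t1.png',[.4933,-.0655,.1755],'top')):
    c=cap(n); print(f,proj(c,P).round(1))
    im=cv2.imread('pics/'+f);u,v=proj(c,P)[0]
    cv2.circle(im,(int(round(u)),int(round(v))),2,(0,255,0),-1)
    s=im[int(v)-70:int(v)+60,int(u)-65:int(u)+65]
    cv2.imwrite('pics/x_'+f,cv2.resize(s,(390,390),interpolation=2))
cv2.imwrite('pics/m3.png',np.hstack([cv2.imread('pics/x_s1.png'),cv2.imread('pics/x_t1.png')]))
E
```

```text
s1.png [[303.6 158.4]]
s2.png [[338.4 219.9]]
t1.png [[346.8 191.9]]
```

View pics/m3.png

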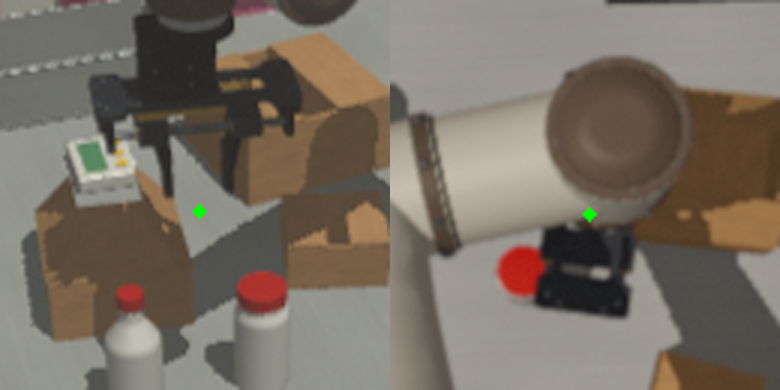

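The overlay shows the finger tips about 7 px higher in the side view than predicted, which fits both fingers having passed over the flaps. I'll touch down on bare table at about (0.50, 0.11) to find the true tip height.

move_arm(
  targets="0 -0.9 0 0;0 -0.9 0 0;0 -0.9 0 0;0 -0.9 0 0;0 -0.9 0 0;0 -0.7 -0.6 0;0 0 -0.9 0;0 0 -0.9 0;0 0 -0.9 0;0 0 -0.9 0",
  gripper=0,
)

```text
time_s: 8.62
tcp_pos: [0.4978, 0.1098, 0.08]
ee_rot: [[-0.16, -0.987, 0.001], [-0.987, 0.16, 0.001], [-0.001, -0.001, -1.0]]
wrist_force: [0.2, 0.3, -0.8]
gripper_width: 0.328
gripper_force: 0.0
```

move_arm(
  targets="0 0 -0.9 0;0 0 -0.6 0;0 0 -0.2 0;0 0 0 0",
)

```text
time_s: 8.95
tcp_pos: [0.497, 0.1098, 0.0369]
ee_rot: [[-0.16, -0.987, -0.002], [-0.987, 0.16, -0.001], [0.002, 0.002, -1.0]]
wrist_force: [0.9, -0.7, -0.4]
gripper_width: 0.042
gripper_force: 0.0
```

```bash
python3 - <<'E'
from h import *
P=sense()['tcp_pos'];print(P)
out=[]
for n in('side','top'):
    c=cap(n);im=c['image'].copy();u,v=proj(c,P)[0];print(u,v)
    u,v=int(round(u)),int(round(v));cv2.circle(im,(u,v),1,(0,255,0),-1)
    out.append(cv2.resize(im[v-50:v+50,u-50:u+50],(390,390),interpolation=2))
cv2.imwrite('pics/m4.png',np.hstack(out))
E
```

```text
[0.49699933 0.10977058 0.03691211]
322.0207534542361 231.4654017748904
288.14671693390335 197.73466982943125
```

View pics/m4.png

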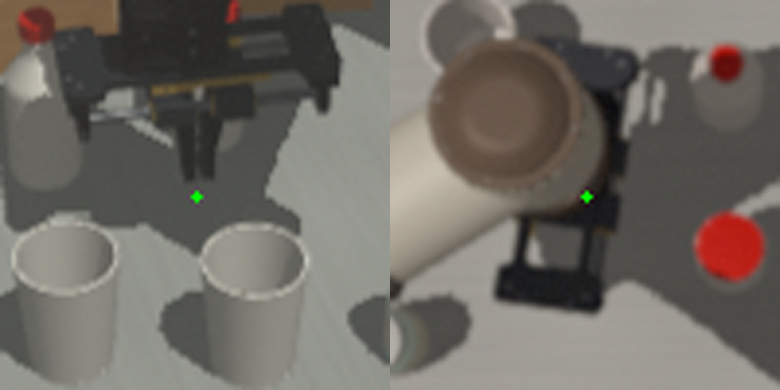

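move_arm(
  targets="0 0 -0.2 0;0 0 -0.2 0;0 0 -0.2 0;0 0 -0.2 0;0 0 -0.2 0;0 0 0 0",
)

```text
time_s: 9.55
tcp_pos: [0.497, 0.1105, 0.0117]
ee_rot: [[-0.159, -0.987, -0.002], [-0.987, 0.159, -0.001], [0.001, 0.002, -1.0]]
wrist_force: [-0.8, -0.7, -0.1]
gripper_width: 0.006
gripper_force: 0.0
```

move_arm(
  targets="0 0 -0.2 0;0 0 0 0",
)

```text
time_s: 9.72
tcp_pos: [0.4973, 0.1107, 0.007]
ee_rot: [[-0.159, -0.987, -0.001], [-0.987, 0.159, -0.001], [0.001, 0.001, -1.0]]
wrist_force: [0.1, -0.4, 0.4]
gripper_width: 0.006
gripper_force: 0.0
```

move_arm(
  targets="0 0 -0.1 0;0 0 0 0",
)

```text
time_s: 9.88
tcp_pos: [0.4976, 0.1108, 0.005]
ee_rot: [[-0.159, -0.987, -0.0], [-0.987, 0.159, -0.0], [0.0, 0.0, -1.0]]
wrist_force: [0.3, -0.9, 1.3]
gripper_width: 0.007
gripper_force: 0.0
```

move_arm(
  targets="0 0 -0.1 0;0 0 -0.1 0;0 0 0 0",
)

```text
time_s: 10.13
tcp_pos: [0.4975, 0.1107, -0.0001]
ee_rot: [[-0.159, -0.987, -0.001], [-0.987, 0.159, -0.0], [0.0, 0.001, -1.0]]
wrist_force: [0.2, -0.6, 0.7]
gripper_width: 0.009
gripper_force: 0.0
```

```bash
python3 - <<'E'
from h import *
s=sense();P=s['tcp_pos'];print(P,s['wrist_force'])
c=cap('side','s5.png');im=c['image'];u,v=proj(c,P)[0];print(u,v)
u,v=int(round(u)),int(round(v));cv2.circle(im,(u,v),1,(0,255,0),-1)
a=cv2.resize(im[v-60:v+20,u-40:u+40],(400,400),interpolation=2)
cv2.imwrite('pics/m5.png',a)
E
```

```text
[ 4.97457622e-01  1.10692200e-01 -9.81630465e-05] [ 0.17342308 -0.63558014  0.72470118]
322.04916325989524 241.28926317138047
```

View pics/m5.png

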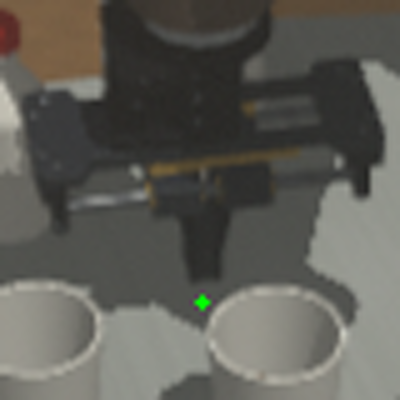

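move_arm(
  targets="0 0 -0.1 0;0 0 -0.1 0;0 0 0 0",
)

```text
time_s: 10.43
tcp_pos: [0.4974, 0.1106, -0.0052]
ee_rot: [[-0.159, -0.987, -0.001], [-0.987, 0.159, -0.0], [0.001, 0.001, -1.0]]
wrist_force: [0.1, -0.2, -0.7]
gripper_width: 0.005
gripper_force: 0.0
```

move_arm(
  targets="0 0 -0.1 0;0 0 -0.1 0;0 0 0 0",
)

```text
time_s: 10.68
tcp_pos: [0.4974, 0.1107, -0.0102]
ee_rot: [[-0.159, -0.987, -0.001], [-0.987, 0.159, -0.0], [0.001, 0.001, -1.0]]
wrist_force: [-0.4, 1.4, -0.0]
gripper_width: 0.01
gripper_force: 0.0
```

move_arm(
  targets="0 0 -0.1 0;0 0 0 0",
)

```text
time_s: 10.85
tcp_pos: [0.4975, 0.1107, -0.0126]
ee_rot: [[-0.159, -0.987, -0.001], [-0.987, 0.159, -0.0], [0.0, 0.001, -1.0]]
wrist_force: [0.7, -0.1, -0.2]
gripper_width: 0.005
gripper_force: 0.0
```

move_arm(
  targets="0 0 -0.1 0;0 0 0 0",
)

```text
time_s: 11.02
tcp_pos: [0.4975, 0.1107, -0.015]
ee_rot: [[-0.159, -0.987, -0.001], [-0.987, 0.159, -0.0], [0.0, 0.001, -1.0]]
wrist_force: [-0.4, 0.6, -0.2]
gripper_width: 0.004
gripper_force: 0.0
```

move_arm(
  targets="0 0 -0.1 0;0 0 0 0",
)

```text
time_s: 11.18
tcp_pos: [0.4975, 0.1107, -0.0175]
ee_rot: [[-0.159, -0.987, -0.001], [-0.987, 0.159, -0.0], [0.0, 0.001, -1.0]]
wrist_force: [-0.1, -0.6, -0.1]
gripper_width: 0.002
gripper_force: 0.0
```

move_arm(
  targets="0 0 -0.1 0;0 0 0 0",
)

```text
time_s: 11.35
tcp_pos: [0.4975, 0.1107, -0.02]
ee_rot: [[-0.159, -0.987, -0.001], [-0.987, 0.159, -0.0], [0.0, 0.001, -1.0]]
wrist_force: [-0.2, 0.7, 0.2]
gripper_width: 0.005
gripper_force: 0.0
```

```bash
python3 - <<'E'
from h import *
s=sense();print(s['tcp_pos'],s['wrist_force'],s['joints'])
E
```

```text
[ 0.49754158  0.11072925 -0.02003524] [-0.17574652  0.65776     0.21469439] [ 3.08143065e+01  2.64385266e+01 -3.00726079e+01 -8.83641682e-03
 -3.35241660e+01 -3.99605817e+01]
```

move_arm(
  targets="0 0 -0.1 0;0 0 0 0",
)

```text
time_s: 11.52
tcp_pos: [0.4975, 0.1107, -0.0226]
ee_rot: [[-0.159, -0.987, -0.001], [-0.987, 0.159, -0.0], [0.0, 0.001, -1.0]]
wrist_force: [-0.4, 0.2, 0.1]
gripper_width: 0.008
gripper_force: 0.0
```

move_arm(
  targets="0 0 -0.1 0;0 0 0 0",
)

```text
time_s: 11.68
tcp_pos: [0.4976, 0.1107, -0.025]
ee_rot: [[-0.159, -0.987, -0.001], [-0.987, 0.159, -0.0], [0.0, 0.0, -1.0]]
wrist_force: [-0.1, -0.2, -0.3]
gripper_width: 0.006
gripper_force: 0.0
```

```bash
python3 - <<'E'
from h import *
s=sense();P=s['tcp_pos'];print(P,s['wrist_force'],s['gripper_width'])
c=cap('side','s6.png');im=c['image'].astype(int);print(proj(c,P))
# dark pixels column profile near tip
g=im.sum(2)//3
for v in range(222,252,2): print(v,g[v,312:334:2])
E
```

```text
[ 0.49755357  0.11071998 -0.02502856] [-0.07995582 -0.22921526 -0.27275274] 0.005876999807815988
[[322.07094252 247.59151234]]
222 [80 83 83 66 54 72 46 46 46 47 46]
224 [62 58 58 60 55 61 51 51 47 47 47]
226 [66 60 58 58 57 71 59 54 47 47 47]
228 [84 51 51 51 52 57 44 49 48 47 46]
230 [63 51 54 50 49 48 44 44 61 78 80]
232 [79 79 78 51 44 45 46 44 73 79 79]
234 [79 80 80 65 43 46 45 44 77 80 79]
236 [79 79 79 67 46 47 46 56 80 80 79]
238 [ 78  79  79  71  44  47  47  63  81  95 121]
240 [ 78  78  80  79  45  46  46  63 142 162 144]
242 [ 80  79  80  80  49  47  60 171 150 149 147]
244 [112 139 114  89  69  77 157 147 148 149 148]
246 [143 147 147 145  90  81 155 143 148 147 148]
248 [143 145 147 146 145 124 147 142 148 150 147]
250 [143 143 147 145 145 147 175 146 148 149 148]
```

move_arm(
  targets="0 0 -0.1 0;0 0 0 0",
)

```text
time_s: 11.9
tcp_pos: [0.4975, 0.1107, -0.0275]
ee_rot: [[-0.159, -0.987, -0.001], [-0.987, 0.159, -0.0], [0.0, 0.0, -1.0]]
wrist_force: [-0.3, 0.5, -0.4]
gripper_width: 0.004
gripper_force: 0.0
```

move_arm(
  targets="0 0 -0.1 0;0 0 0 0",
)

```text
time_s: 12.07
tcp_pos: [0.4978, 0.1108, -0.0278]
ee_rot: [[-0.158, -0.987, -0.0], [-0.987, 0.158, -0.001], [0.001, 0.0, -1.0]]
wrist_force: [-4.3, -0.6, 16.1]
gripper_width: 0.007
gripper_force: 7.7
```

move_arm(
  targets="0 0 -0.1 0;0 0 0 0",
)

```text
time_s: 12.23
tcp_pos: [0.4978, 0.1108, -0.028]
ee_rot: [[-0.157, -0.988, 0.0], [-0.988, 0.157, -0.001], [0.001, -0.0, -1.0]]
wrist_force: [-10.2, 0.3, 34.8]
gripper_width: 0.007
gripper_force: 16.9
```

move_arm(
  targets="0 0 -0.1 0;0 0 0 0",
)

```text
time_s: 12.4
tcp_pos: [0.4978, 0.1108, -0.0281]
ee_rot: [[-0.156, -0.988, 0.001], [-0.988, 0.156, -0.001], [0.001, -0.001, -1.0]]
wrist_force: [-16.0, -0.6, 52.5]
gripper_width: 0.008
gripper_force: 26.2
```

Contact came at a reported z of −0.028, so the tips are really 28 mm higher than the reported TCP. The flap pushes passed clean over. I'll redo them 28 mm lower.

move_arm(
  targets="0 0 0.5 0;0 0 1 0;0 0 1 0;0 0 1 0;0 0 1 0;0 0 1 0;0 0 1 0;0 0 1 0;0.2 -0.9 0.5 0;0.2 -0.9 0 0",
)

```text
time_s: 13.23
tcp_pos: [0.51, 0.0667, 0.1692]
ee_rot: [[-0.156, -0.988, 0.008], [-0.988, 0.156, 0.003], [-0.004, -0.007, -1.0]]
wrist_force: [0.4, -0.5, -0.3]
gripper_width: 0.004
gripper_force: 0.0
```

move_arm(
  targets="0.2 -0.9 0 0;0.2 -0.9 0 0;0.2 -0.9 0 0;0.2 -0.9 0 0;0.2 -0.9 0 0;0.2 -0.9 0 0;0.2 -0.9 0 0;0.2 -0.9 0 0;0.1 -0.9 0 0;0 -0.9 0 0",
)

```text
time_s: 14.07
tcp_pos: [0.5505, -0.1603, 0.165]
ee_rot: [[-0.159, -0.987, -0.0], [-0.987, 0.159, 0.0], [-0.0, 0.0, -1.0]]
wrist_force: [0.3, 0.7, -0.2]
gripper_width: 0.006
gripper_force: 0.0
```

move_arm(
  targets="0 -0.9 0 0;0 -0.7 0 0;0 0 0 0;0 0 0 0",
)

```text
time_s: 14.4
tcp_pos: [0.5499, -0.1997, 0.1649]
ee_rot: [[-0.161, -0.987, -0.001], [-0.987, 0.161, 0.0], [-0.0, 0.001, -1.0]]
wrist_force: [0.4, 0.3, -0.8]
gripper_width: 0.004
gripper_force: 0.0
```

move_arm(
  targets="0 0 -0.95 0;0 0 -0.95 0;0 0 -0.95 0;0 0 -0.95 0;0 0 0 0;0 0 0 0",
)

```text
time_s: 14.9
tcp_pos: [0.5496, -0.1983, 0.0696]
ee_rot: [[-0.158, -0.987, -0.003], [-0.987, 0.158, -0.0], [0.0, 0.003, -1.0]]
wrist_force: [-0.1, 1.0, 0.5]
gripper_width: 0.009
gripper_force: 0.0
```

move_arm(
  targets="0.4 -0.06 0 0;0.4 -0.06 0 0;0.4 -0.06 0 0;0.4 -0.06 0 0",
)

```text
time_s: 15.23
tcp_pos: [0.5908, -0.205, 0.0735]
ee_rot: [[-0.158, -0.987, 0.001], [-0.987, 0.158, -0.001], [0.001, -0.001, -1.0]]
wrist_force: [-2.8, -0.2, 1.2]
gripper_width: 0.007
gripper_force: 0.7
```

move_arm(
  targets="0.4 -0.06 0 0;0.4 -0.06 0 0;0.4 -0.06 0 0;0.4 -0.06 0 0;0 0 0 0",
)

```text
time_s: 15.65
tcp_pos: [0.6331, -0.2111, 0.0726]
ee_rot: [[-0.158, -0.987, 0.005], [-0.987, 0.158, -0.001], [0.0, -0.005, -1.0]]
wrist_force: [-0.1, -0.7, -0.3]
gripper_width: 0.004
gripper_force: 0.0
```

move_arm(
  targets="-0.8 0.13 0 0;-0.8 0.13 0 0;-0.8 0.13 0 0;-0.8 0.13 0 0;-0.4 0.06 0 0;-0.4 0.06 0 0;-0.4 0.06 0 0;-0.4 0.06 0 0",
)

```text
time_s: 16.32
tcp_pos: [0.519, -0.1935, 0.0759]
ee_rot: [[-0.155, -0.988, 0.021], [-0.988, 0.155, -0.005], [0.002, -0.021, -1.0]]
wrist_force: [11.3, -1.3, 16.8]
gripper_width: 0.008
gripper_force: 10.3
```

move_arm(
  targets="-0.4 0.06 0 0;-0.4 0.06 0 0;-0.4 0.06 0 0;-0.4 0.06 0 0;0 0 0 0",
)

```text
time_s: 16.73
tcp_pos: [0.4669, -0.1857, 0.0697]
ee_rot: [[-0.16, -0.987, -0.004], [-0.987, 0.16, 0.001], [-0.0, 0.004, -1.0]]
wrist_force: [-0.6, -0.4, 0.1]
gripper_width: 0.005
gripper_force: 0.0
```

move_arm(
  targets="0.8 0 0.5 0;0.2 0 0.9 0;0 0 0.9 0;0 0 0.9 0;0 0.8 0.6 0;0 0.9 0 0;0 0.9 0 0;0 0.9 0 0;0 0.9 0 0;0 0.9 0 0",
  gripper=87,
)

```text
time_s: 17.57
tcp_pos: [0.4944, -0.0528, 0.1646]
ee_rot: [[-0.159, -0.987, -0.002], [-0.987, 0.159, -0.0], [0.001, 0.002, -1.0]]
wrist_force: [0.3, -0.5, 0.3]
gripper_width: 0.681
gripper_force: 0.0
```

move_arm(
  targets="0 0.95 0 0;0 0.95 0 0;0 0.95 0 0;0 0.95 0 0;0 0.95 0 0;0 0.95 0 0;0 0.95 0 0;0 0.95 0 0;0 0.95 0 0;0 0.95 0 0",
)

```text
time_s: 18.4
tcp_pos: [0.4945, 0.1846, 0.1645]
ee_rot: [[-0.159, -0.987, -0.002], [-0.987, 0.159, -0.001], [0.002, 0.002, -1.0]]
wrist_force: [-0.4, -0.1, -0.1]
gripper_width: 1.001
gripper_force: 0.0
```

move_arm(
  targets="0.1 0.95 0 0;0.1 0.95 0 0;0 0.3 0 0;0 0 0 0",
)

```text
time_s: 18.73
tcp_pos: [0.4998, 0.24, 0.1643]
ee_rot: [[-0.157, -0.988, -0.002], [-0.988, 0.157, -0.001], [0.002, 0.001, -1.0]]
wrist_force: [-0.3, -0.2, 0.3]
gripper_width: 0.998
gripper_force: 0.0
```

```bash
cat >> h.py <<'E'
CP=np.array([.5495,-.197,np.radians(-9.19)])
def CW(L,p=CP):
    L=np.atleast_2d(L);c,q=np.cos(p[2]),np.sin(p[2]); return np.c_[p[0]+c*L[:,0]-q*L[:,1],p[1]+q*L[:,0]+c*L[:,1],L[:,2]]
E
python3 - <<'E'
from h import *
print(sense()['tcp_pos'])
c=cap('top','t7.png');im=c['image'].astype(int)
m=(im[:,:,2]-im[:,:,0]>35)
m0=cv2.imread('pics/t0.png').astype(int);m0=(m0[:,:,2]-m0[:,:,0]>35)
for col in (380,395,405):
    for mm in(m0,m): r=np.nonzero(mm[125:235,col])[0]+125;print(col,r.min(),r.max(),len(r))
for sgn in(1,-1):
  for A in(.8,1.57,1.8,2.0,2.2,2.4):
    L=[[sgn*(.075-.058*np.cos(A)),0,.075+.058*np.sin(A)]];print(sgn,A,proj(c,CW(L)).round(1))
s=cap('side','s7.png');
E
```

```text
[0.49982835 0.23996355 0.16425768]
380 150 202 53
380 136 212 77
395 152 203 52
395 138 214 77
405 153 204 52
405 139 215 77
1 0.8 [[392.3 162.5]]
1 1.57 [[395.  147.6]]
1 1.8 [[395.4 143.3]]
1 2.0 [[395.6 140. ]]
1 2.2 [[395.7 137.2]]
1 2.4 [[395.6 135.1]]
-1 0.8 [[389.5 185.9]]
-1 1.57 [[388.7 199.1]]
-1 1.8 [[388.  203.8]]
-1 2.0 [[387.4 207.8]]
-1 2.2 [[386.6 211.4]]
-1 2.4 [[385.8 214.6]]
```

Flap edges measured in the top view: far about 2.15 rad and near about 2.3 rad, so both are open. Now the cup grasp.

move_arm(
  targets="0 0 -0.9 0;0 0 -0.9 0;0 0 -0.9 0;0 0 -0.5 0;0 0 -0.5 0;0 0 -0.3 0;0 0 0 0",
)

```text
time_s: 19.42
tcp_pos: [0.4991, 0.2368, 0.0638]
ee_rot: [[-0.161, -0.987, -0.003], [-0.987, 0.161, -0.002], [0.003, 0.003, -1.0]]
wrist_force: [-0.3, -0.4, -0.1]
gripper_width: 0.999
gripper_force: 0.0
```

move_arm(
  targets="0 0 -0.5 0;0 0 -0.5 0;0 0 -0.5 0;0 0 -0.3 0;0 0 0 0",
)

```text
time_s: 19.83
tcp_pos: [0.4996, 0.2379, 0.0195]
ee_rot: [[-0.16, -0.987, -0.002], [-0.987, 0.16, -0.002], [0.002, 0.002, -1.0]]
wrist_force: [0.3, -0.5, -0.6]
gripper_width: 0.999
gripper_force: 0.0
```

move_arm(
  targets="0 0 0 0;0 0 0 0;0 0 0 0;0 0 0 0;0 0 0 0;0 0 0 0",
  gripper=50,
)

```text
time_s: 20.33
tcp_pos: [0.501, 0.2393, 0.0213]
ee_rot: [[-0.159, -0.987, 0.002], [-0.987, 0.159, 0.001], [-0.001, -0.002, -1.0]]
wrist_force: [0.9, -1.1, 3.5]
gripper_width: 0.81
gripper_force: 30.0
```

move_arm(
  targets="0 0 0.2 0;0 0 0.4 0;0 0 0.4 0;0 0 0 0",
)

```text
time_s: 20.67
tcp_pos: [0.5016, 0.2399, 0.0479]
ee_rot: [[-0.158, -0.987, 0.004], [-0.987, 0.158, 0.003], [-0.003, -0.003, -1.0]]
wrist_force: [0.2, 0.9, -1.0]
gripper_width: 0.811
gripper_force: 30.0
```

```bash
python3 - <<'E'
from h import *
s=sense();print(s['tcp_pos'],s['wrist_force'],s['gripper_width']*87,s['gripper_force'],s['moment'])
c=cap('side','s8.png');cap('top','t8.png')
cv2.imwrite('pics/m8.png',cv2.resize(c['image'][190:300,280:400],(720,660)[:2] and (648,594),interpolation=2))
E
```

```text
[0.50163195 0.23985349 0.04788391] [ 0.15146426  0.89279659 -0.97908068] 70.5899962721669 30.004446084221854 [ 0.13912047 -0.13806284 -0.01679871]
```

The opening stopped at 70.6 mm, so the pads hold the cone only at their top edge. That leaves too little room under the gripper body for tipping. I'll set the cup down and take it again just under its rim, where it pivots more freely.

move_arm(
  targets="0 0 -0.4 0;0 0 -0.4 0;0 0 -0.2 0;0 0 0 0;0 0 0 0",
)

```text
time_s: 21.18
tcp_pos: [0.4996, 0.2382, 0.0205]
ee_rot: [[-0.158, -0.987, -0.002], [-0.987, 0.158, -0.002], [0.002, 0.001, -1.0]]
wrist_force: [-3.9, -1.4, 9.8]
gripper_width: 0.812
gripper_force: 30.0
```

move_arm(
  targets="0 0 0 0;0 0 0 0;0 0 0 0;0 0 0.5 0;0 0 0.5 0;0 0 0 0",
  gripper=87,
)

```text
time_s: 21.68
tcp_pos: [0.5016, 0.2397, 0.0467]
ee_rot: [[-0.158, -0.987, 0.003], [-0.987, 0.158, 0.002], [-0.002, -0.003, -1.0]]
wrist_force: [0.6, 0.5, 0.5]
gripper_width: 0.992
gripper_force: 0.0
```

move_arm(
  targets="0 0 0 0;0 0 0 0;0 0 0 0;0 0 0 0;0 0 0 0;0 0 0 0",
  gripper=50,
)

```text
time_s: 22.18
tcp_pos: [0.4999, 0.2385, 0.0447]
ee_rot: [[-0.159, -0.987, -0.001], [-0.987, 0.159, -0.001], [0.001, 0.001, -1.0]]
wrist_force: [-0.2, -0.2, -1.4]
gripper_width: 0.808
gripper_force: 30.0
```

move_arm(
  targets="0 0 0.2 0;0 0 0.5 0;0 0 0.8 0;0 0 0.9 0;0 0 0.9 0;0 0 0.9 0;0 0 0.9 0;0 0 0.9 0;0 0 0.7 0;0 0 0.3 0",
)

```text
time_s: 23.02
tcp_pos: [0.5014, 0.2394, 0.2237]
ee_rot: [[-0.159, -0.987, 0.005], [-0.987, 0.159, 0.003], [-0.004, -0.004, -1.0]]
wrist_force: [0.3, 0.6, -0.4]
gripper_width: 0.808
gripper_force: 30.0
```

```bash
python3 - <<'E'
from h import *
s=sense();print(s['tcp_pos'],s['wrist_force'],s['gripper_width']*87,s['gripper_force'],s['moment'])
c=cap('side','s9.png');P=s['tcp_pos']+[0,0,.028];print(proj(c,[P,P+[0,0,.025],P-[0,0,.07]]).round(1))
g=c['image'].astype(int).mean(2).astype(int)
u,v=proj(c,P-[0,0,.02])[0].astype(int)
cv2.imwrite('pics/m9.png',cv2.resize(c['image'][v-60:v+90,u-75:u+75],(450,450),interpolation=2))
# cup silhouette: width of bright span by row
for r in range(v-10,v+50,4): 
    x=np.nonzero(g[r,u-40:u+40]>120)[0]; print(r,g[r,u-36:u+37:6])
E
```

```text
[0.50136001 0.23942514 0.22368929] [ 0.33715839  0.55380716 -0.44805476] 70.25382885749855 29.96616756368894 [ 0.14956712 -0.07728814  0.01733251]
[[337.3 198.6]
 [337.5 190.3]
 [337.  220.9]]
195 [ 96 149 150  66 134 100 101 100  98  45  80 151 152]
199 [146 148 149  71  97 139 102 113 142  48  82 149 150]
203 [149  95  80 107  96 109 124 136 136  82 150 152 152]
207 [146  81  80 106  98 108 125 136 136  81 149 150 149]
211 [147 146  80 106 101 109 126 136 134 137 149 151 151]
215 [147 148 126 106  98 108 126 137 132 149 149 149 151]
219 [147 146 150 142  95 108 126 137 115 147 150 146 148]
223 [ 80 148 147  95  83 108 128 138 142 151 149 151 148]
227 [ 81  80  80  81  81 110 128 138 151 151 151 152 149]
231 [ 81  82  82  82  82  83  83 110 153 154 153 152 153]
235 [ 82  80  82  81  81  84  84 153 151 155 153 153 153]
239 [ 81  82  82  82  82  84  84  83 147 154 153 152 155]
243 [159  82  82  81  82  83  84  85 141 153 153 152 151]
247 [165  83  82  83  83  84  85  84 150 151 152 150 140]
251 [138  81  82  82  83  84  84  85 151 151 152 150 101]
```

move_arm(
  targets="0.04 -0.2 0 0;0.08 -0.4 0 0;0.12 -0.6 0 0;0.12 -0.6 0 0;0.12 -0.6 0 0;0.12 -0.6 0 0;0.12 -0.6 0 0;0.12 -0.6 0 0;0.12 -0.6 0 0;0.12 -0.6 0 0",
)

```text
time_s: 23.9
tcp_pos: [0.5263, 0.1019, 0.2184]
ee_rot: [[-0.16, -0.987, -0.004], [-0.987, 0.16, -0.002], [0.002, 0.003, -1.0]]
wrist_force: [0.2, 0.9, -1.3]
gripper_width: 0.808
gripper_force: 30.0
```

move_arm(
  targets="0.12 -0.6 0 0;0.12 -0.6 0 0;0.12 -0.6 0 0;0.12 -0.6 0 0;0.12 -0.6 0 0;0.12 -0.6 0 0;0.12 -0.6 0 0;0.12 -0.6 0 0;0.12 -0.6 0 0;0.12 -0.6 0 0",
)

```text
time_s: 24.73
tcp_pos: [0.556, -0.0478, 0.2183]
ee_rot: [[-0.16, -0.987, -0.004], [-0.987, 0.16, -0.0], [0.001, 0.004, -1.0]]
wrist_force: [-0.3, 0.3, -0.9]
gripper_width: 0.807
gripper_force: 30.0
```

move_arm(
  targets="0.1 -0.5 0 0;0.04 -0.3 0 0;0 -0.1 0 0;0 0 0 0;0 0 0 0",
)

```text
time_s: 25.15
tcp_pos: [0.5605, -0.0685, 0.22]
ee_rot: [[-0.159, -0.987, -0.001], [-0.987, 0.159, 0.0], [-0.0, 0.001, -1.0]]
wrist_force: [0.6, -0.6, -0.6]
gripper_width: 0.807
gripper_force: 30.0
```

```bash
python3 - <<'E'
from h import *
s=sense();print(s['tcp_pos'],s['wrist_force'],s['gripper_width']*87)
from numpy import *
p=s['tcp_pos'][:2]-CP[:2];c,q=cos(CP[2]),sin(CP[2]);print('local',c*p[0]+q*p[1],-q*p[0]+c*p[1],degrees(arctan2(-s['ee_rot'][1,1],-s['ee_rot'][0,1])))
c=cap('side','s10.png');cap('top','t10.png')
E
```

```text
[ 0.56052646 -0.06851175  0.22003998] [ 0.61693763 -0.64874338 -0.56771749] 70.24283277311032
local -0.009635791499107671 0.12860001548006636 -9.148005097688998
```

move_arm(
  targets="0.13 -0.4 0 0;0.13 -0.4 0 0;0 0 -0.3 0;0 0 -0.6 0;0 0 -0.8 0;0 0 -0.8 0;0 0 -0.8 0;0 0 -0.8 0;0 0 -0.6 0;0 0 -0.2 0",
)

```text
time_s: 26.08
tcp_pos: [0.5651, -0.0889, 0.0945]
ee_rot: [[-0.16, -0.987, -0.006], [-0.987, 0.16, 0.0], [0.001, 0.006, -1.0]]
wrist_force: [-0.9, -0.2, -1.1]
gripper_width: 0.807
gripper_force: 30.0
```

```bash
cat >> h.py <<'E'
def st(rz=.0503):
    s=sense();p=s['tcp_pos'][:2]-CP[:2];c,q=np.cos(CP[2]),np.sin(CP[2])
    print('t',round(s['time_s'],2),'P local',np.round([c*p[0]+q*p[1],-q*p[0]+c*p[1],s['tcp_pos'][2]+rz],4),'F',s['wrist_force'].round(1),'w',round(s['gripper_width']*87,1))
    return s
E
python3 - <<'E'
from h import *
st(); cap('side','s11.png')
# arc waypoints, world units increments
L,r=.072,.0307
th=np.radians(np.arange(0,111,7.5)); P=np.c_[0*th,.07-L*np.sin(th)+r*np.cos(th),.075+L*np.cos(th)+r*np.sin(th)]
print(np.c_[np.degrees(th),P[:,1:]].round(4)); d=np.diff(CW(P),axis=0)/.025; print(d.round(2).tolist())
E
```

```text
t 26.08 P local [-0.0019  0.1092  0.1448] F [-0.9 -0.2 -1.1] w 70.2
[[ 0.000e+00  1.007e-01  1.470e-01]
 [ 7.500e+00  9.100e-02  1.504e-01]
 [ 1.500e+01  8.100e-02  1.525e-01]
 [ 2.250e+01  7.080e-02  1.533e-01]
 [ 3.000e+01  6.060e-02  1.527e-01]
 [ 3.750e+01  5.050e-02  1.508e-01]
 [ 4.500e+01  4.080e-02  1.476e-01]
 [ 5.250e+01  3.160e-02  1.432e-01]
 [ 6.000e+01  2.300e-02  1.376e-01]
 [ 6.750e+01  1.520e-02  1.309e-01]
 [ 7.500e+01  8.400e-03  1.233e-01]
 [ 8.250e+01  2.600e-03  1.148e-01]
 [ 9.000e+01 -2.000e-03  1.057e-01]
 [ 9.750e+01 -5.400e-03  9.600e-02]
 [ 1.050e+02 -7.500e-03  8.600e-02]]
[[-0.06, -0.38, 0.14], [-0.06, -0.4, 0.08], [-0.07, -0.4, 0.03], [-0.07, -0.4, -0.02], [-0.06, -0.4, -0.08], [-0.06, -0.38, -0.13], [-0.06, -0.36, -0.18], [-0.05, -0.34, -0.22], [-0.05, -0.31, -0.27], [-0.04, -0.27, -0.31], [-0.04, -0.23, -0.34], [-0.03, -0.18, -0.37], [-0.02, -0.13, -0.39], [-0.01, -0.08, -0.4]]
```

move_arm(
  targets="-0.05 -0.34 0 0;-0.03 -0.2 0.02 0;-0.03 -0.2 0.02 0;-0.03 -0.2 0.02 0;-0.03 -0.2 0.02 0;-0.03 -0.2 0.02 0;-0.03 -0.2 0.02 0;-0.03 -0.2 0 0;-0.03 -0.2 0 0",
)

```text
time_s: 26.88
tcp_pos: [0.5612, -0.1376, 0.1014]
ee_rot: [[-0.159, -0.987, 0.003], [-0.987, 0.159, 0.0], [-0.001, -0.003, -1.0]]
wrist_force: [2.3, 2.0, 0.8]
gripper_width: 0.799
gripper_force: 29.6
```

```bash
python3 - <<'E'
from h import *
s=st(); c=cap('side','s12.png')
y=s['tcp_pos'];P=np.array([y[0],y[1],y[2]+.0503])
ly=np.array([.1597,.9872,0])
for th in (0,20,30,40):
    a=-np.sin(np.radians(th))*ly+np.cos(np.radians(th))*np.array([0,0,1]);print(th,proj(c,[P-.095*a]).round(1))
d=np.abs(c['image'].astype(int)-cv2.imread('pics/s7.png')).sum(2)
u,v=proj(c,P)[0].astype(int)
cv2.imwrite('pics/m12.png',cv2.resize(c['image'][v-70:v+80,u-75:u+75],(600,600),interpolation=2))
E
```

```text
t 26.88 P local [0.0021 0.0605 0.1517] F [2.3 2.  0.8] w 69.5
0 [[277.3 182. ]]
20 [[278.3 186.6]]
30 [[278.6 187.6]]
40 [[278.9 187.7]]
```

View pics/m12.png

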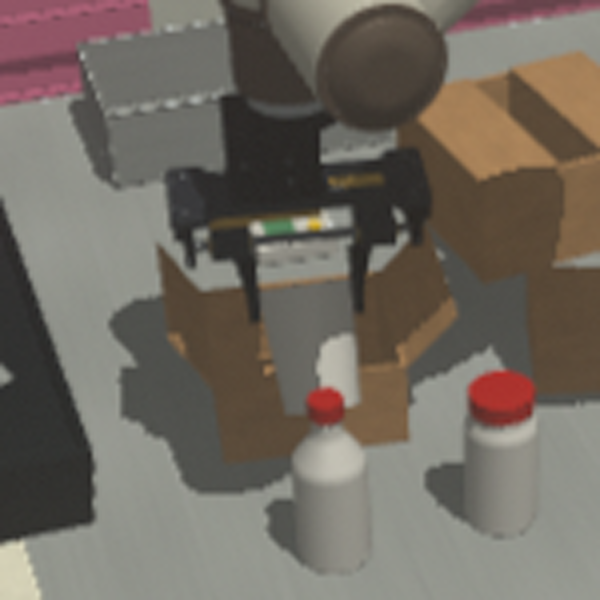

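This last picture shows both flaps folded well back. The cup is tilting at the front wall, with its foot near crop (315,405) outside the wall edge and clear of the bottle at (325,470). I'll go on along the arc.

move_arm(
  targets="-0.03 -0.2 -0.04 0;-0.03 -0.2 -0.04 0;-0.03 -0.19 -0.06 0;-0.03 -0.19 -0.06 0;-0.03 -0.18 -0.09 0;-0.03 -0.18 -0.09 0;-0.03 -0.17 -0.11 0;-0.03 -0.17 -0.11 0;-0.03 -0.15 -0.13 0;-0.03 -0.15 -0.13 0",
)

```text
time_s: 27.77
tcp_pos: [0.5514, -0.182, 0.0785]
ee_rot: [[-0.159, -0.987, -0.002], [-0.987, 0.159, 0.0], [0.0, 0.002, -1.0]]
wrist_force: [-0.2, 3.0, 0.7]
gripper_width: 0.8
gripper_force: 30.0
```

```bash
cat >> h.py <<'E'
def foot(s,c,hp=.095,rz=.0503):
    y=s['tcp_pos'];P=np.array([y[0],y[1],y[2]+rz]);ly=np.array([.1597,.9872,0])
    for th in range(0,121,15):
        a=-np.sin(np.radians(th))*ly+np.cos(np.radians(th))*np.array([0,0,1])
        print(th,proj(c,[P,P-hp*a]).round(0).tolist())
E
python3 - <<'E'
from h import *
s=st(); c=cap('side','s13.png');foot(s,c)
g=c['image'].astype(int); hsv=cv2.cvtColor(c['image'],cv2.COLOR_BGR2HSV)
# grey (low sat) cup vs brown carton
for v in range(140,210,4): print(v,' '.join(f'{x:3d}' for x in hsv[v,252:312:4,1]),'|',' '.join(f'{x:3d}' for x in hsv[v,252:312:4,2]))
E
```

```text
t 27.77 P local [-0.0005  0.0151  0.1288] F [-0.2  3.   0.7] w 69.6
0 [[275.0, 155.0], [277.0, 180.0]]
15 [[275.0, 155.0], [278.0, 183.0]]
30 [[275.0, 155.0], [278.0, 185.0]]
45 [[275.0, 155.0], [279.0, 185.0]]
60 [[275.0, 155.0], [279.0, 182.0]]
75 [[275.0, 155.0], [279.0, 178.0]]
90 [[275.0, 155.0], [278.0, 172.0]]
105 [[275.0, 155.0], [278.0, 165.0]]
120 [[275.0, 155.0], [277.0, 156.0]]
140  54 113 109  35  78  52  36  26  13  60  11  22   8  19 101 |  66  90  84 154 117 152 186 196 142  60  46  47  68  67  86
144  38   6  11   4   8   7  19  19  13  66  17  28  16  79  38 |  93  45  46  57  62  74 110 144 134  66  46  46 147  68  80
148  17  11  11  19  16  20  21  20  15  29  13  12  60  97  88 | 138  46  46 137 157 140 123 126 136  44 136 146  98  87  84
152  14  14  16  13  18  20  18  20  16  28  16  50  98  96  98 | 147 147  64  77 101 102 102 102  97  46 147 103  83  85  86
156  14  15  16  16  18  18  18  20  21  28  97  97  98  98 101 | 150 149 141  63 100 102 102 101  99  46  87  84  86  86  88
160  97  99  93  17  18  20  18  20  15  18  99  97  95  98 116 |  87  88  90
[... 860 characters left out ...]
  12  13 |  81  90  92  88  90  92  88 143 128 121 120 119 120 152 153
192  12  92  92  93  91  90  92  80  24 107 109 107 107  15  14 |  82  89  89  90  90  91  91 109 128 121 122 121 122 151 151
196  15  92  91  90  98 109  22  18  18  25 105  80  47  14  14 |  83  91  92  91 102 122 129 160 184 166 119 125 130 150 149
200  15  80  93  69  50  33  20  18  18  18  14  15  14  14  14 |  83  89  93 107 133 130 154 181 194 187 149 149 147 150 149
204  14  15  14  12  14  15  20  18  19  19  14  14  14  14  15 | 150 149 150 146 148 139 153 182 191 174 145 148 149 147  83
208  15  14  15  14  14  15  18  18  18  19  14  14  12  12  12 | 150 149 149 146 148 149 111 130 143 146 142 147 147 147  83
```

move_arm(
  targets="-0.02 -0.13 -0.16 0;-0.02 -0.13 -0.16 0;-0.02 -0.11 -0.17 0;-0.02 -0.11 -0.17 0;-0.01 -0.09 -0.18 0;-0.01 -0.09 -0.18 0;-0.01 -0.06 -0.2 0;-0.01 -0.06 -0.2 0;-0.01 -0.04 -0.2 0;-0.01 -0.04 -0.2 0",
)

```text
time_s: 28.65
tcp_pos: [0.5493, -0.2035, 0.0334]
ee_rot: [[-0.159, -0.987, 0.001], [-0.987, 0.159, -0.0], [0.0, -0.001, -1.0]]
wrist_force: [-0.2, 0.8, 1.6]
gripper_width: 0.799
gripper_force: 30.0
```

```bash
python3 - <<'E'
from h import *
s=st(); c=cap('side','s14.png');foot(s,c)
hsv=cv2.cvtColor(c['image'],cv2.COLOR_BGR2HSV)
for v in range(148,200,4): print(v,' '.join(f'{x:3d}' for x in hsv[v,252:312:4,1]),'|',' '.join(f'{x:3d}' for x in hsv[v,252:312:4,2]))
E
```

```text
t 28.65 P local [ 0.0008 -0.0064  0.0837] F [-0.2  0.8  1.6] w 69.5
0 [[275.0, 163.0], [277.0, 187.0]]
15 [[275.0, 163.0], [278.0, 190.0]]
30 [[275.0, 163.0], [278.0, 192.0]]
45 [[275.0, 163.0], [278.0, 192.0]]
60 [[275.0, 163.0], [279.0, 190.0]]
75 [[275.0, 163.0], [278.0, 186.0]]
90 [[275.0, 163.0], [278.0, 180.0]]
105 [[275.0, 163.0], [278.0, 173.0]]
120 [[275.0, 163.0], [277.0, 165.0]]
148  11  90  97 102  67  44  39  24  15  22  23  36  27  83  87 |  46  71  76  90 107 116 124 137 137  47  45  49  47  68  85
152  18  16   6   8   8  18   4   7  17  50  28  22  81 100 101 | 130  48  45  68  68  57  61  74  88  56  46  46  63  82  86
156  10  16   6  18  16  21  18  19  88  30  94  95  98 100 109 |  73  47  46 125 115  98  97  96  87  43  84  86  86  84 108
160  95  96  53  59  19  21  18  18  19  30 100 102  95 112 114 |  86  88  53  61  96  97  97  97  95  43  87  85  86 116 128
164  95  96  97  22  16  18  18  17  19  22 100  98 108 113 113 |  89  90  87  59  96  97 102 132 175  46  87  86 106 126 124
168  94  97  95  17  19  17  18  19  19  21  97  94 114 112 111 |  87  87  89
[... 230 characters left out ...]
  14  15 |  85  88  89  87  86 103 158 172 172  96  87 100 154 147  99
180  92  96  93  93  96  96  31  28  80 109 107 111 108  12  13 |  86  88  88  88  88  88 140 147  92 117 119 120 118 152 153
184  16  93  96  93  95  93 105 188 184 110 107 109 109  13  13 |  82  88  90  90  91  88  95 170 165 121 119 119 122 152 153
188   9  91  93  93  93 105 112 175 171 107 110 106 109  12  13 |  81  92  90  88  90 117  96 143 127 121 121 118 119 150 152
192  16  92  89  92  91 107 111  81  26 108 107 107 112  14  14 |  82  89  89  89  90 119 124 110 128 120 121 121 121 149 150
196  13  93  92  92  96 107  22  19  19  26 105  80  47  14  14 |  81  90  91  91  96 122 128 159 184 166 119 124 131 150 148
```

move_arm(
  targets="0 -0.02 -0.2 0;0 0 0 0;0 0 0 0;0 0 0 0;0 0 0 0;0 0 0 0;0 0 0 0;0 0 0 0;0 0 0 0;0 0 0 0",
)

```text
time_s: 29.53
tcp_pos: [0.5491, -0.2038, 0.0289]
ee_rot: [[-0.159, -0.987, 0.0], [-0.987, 0.159, -0.0], [0.0, -0.0, -1.0]]
wrist_force: [0.9, -2.0, 0.8]
gripper_width: 0.8
gripper_force: 30.0
```

```bash
python3 - <<'E'
from h import *
s=st(); c=cap('side','s15.png');t=cap('top','t15.png');print(proj(t,CW([[0,0,.02],[.07,.065,.01],[-.07,-.065,.01]])).round())
E
```

```text
t 29.53 P local [ 0.0007 -0.0068  0.0792] F [ 0.9 -2.   0.8] w 69.6
[[386. 180.]
 [368. 156.]
 [403. 205.]]
```

move_arm(
  targets="0 0 0.4 0;0 0 0.6 0;0 0 0.6 0;0 0 0.6 0;0 0 0.6 0;0 0 0.6 0;0 0 0.6 0;0 0 0.6 0;0 0 0.4 0;0 0 0 0",
)

```text
time_s: 30.47
tcp_pos: [0.5501, -0.2036, 0.1564]
ee_rot: [[-0.158, -0.987, 0.004], [-0.987, 0.158, -0.001], [-0.0, -0.004, -1.0]]
wrist_force: [0.4, 0.1, -0.2]
gripper_width: 0.794
gripper_force: 30.0
```

```bash
python3 - <<'E'
from h import *
s=st(); c=cap('side','s16.png');foot(s,c);t=cap('top','t16.png')
hsv=cv2.cvtColor(c['image'],cv2.COLOR_BGR2HSV)
for v in range(112,176,4): print(v,' '.join(f'{x:3d}' for x in hsv[v,252:304:4,1]),'|',' '.join(f'{x:3d}' for x in hsv[v,252:304:4,2]))
E
```

```text
t 30.47 P local [ 0.0016 -0.0064  0.2067] F [ 0.4  0.1 -0.2] w 69.1
0 [[272.0, 130.0], [274.0, 156.0]]
15 [[272.0, 130.0], [275.0, 159.0]]
30 [[272.0, 130.0], [276.0, 161.0]]
45 [[272.0, 130.0], [276.0, 160.0]]
60 [[272.0, 130.0], [276.0, 157.0]]
75 [[272.0, 130.0], [276.0, 153.0]]
90 [[272.0, 130.0], [275.0, 146.0]]
105 [[272.0, 130.0], [275.0, 138.0]]
120 [[272.0, 130.0], [274.0, 130.0]]
112  85  91 102 109  89  66  48   9  13  21  21  17  43 |  69  76  80  91  95  97 100 109  79  49  49 108  48
116  20  21  13  13  10   7   9  13   8  26  21  22  39 |  50  49  98  95  79  73  59  60  65  49  48  81  46
120  27  21  12  14  14  18  17  12  19  28  12  14  83 |  48  49 104 113 106  98 120 110  68  46 107 107  74
124  14  18  22  18  18  18  18  19  19  18  14  14  98 | 111  57  47  99  97  98  97  95  68  58 150 148  86
128  14  13  27  16  18  17  20  22  23  13  15  11  95 | 108 116  48  97  98 105 104 106  79 134 136  95  86
132  12  12  22  16  19  17  19  21  21  15  13  13  95 | 149 148  47  96 105 105 105 124 178 139 152  81  86
136  12  14  22  19  17  17  20  20  19  13  14
[... 352 characters left out ...]
 141 159 147 142 140 139 149 148 146 100
152  14  16  14  15  13  16  12  16  14  16  15  49  92 | 148 148 147 119 119 148 147 148 147 148 149 105  86
156  13  17  16  21  24  59  90  95  96  97  96  94  97 |  81 150 143 136 126 108  93  89  88  89  88  87  87
160  96  97  94 100  93  97  99  96  97  93  93  93 111 |  88  89  92  92  90  92  90  90  89  88  90  88 126
164  93  95  92  95  95  92  93  96  99  93  95 107 111 |  90  91  89  89  91  89  90  90  90  90  89 112 129
168  95  92  95  92  94  95  93  93  94  96  95  89 111 |  89  89  89  91  92  91  90  90  87  90  91  86 129
172  91  94  96  93  86  85  85  81  77  95  95  94 117 |  87  92  90  88  62  72  63  66  63  91  91  84 146
```

Both flaps are open and the pour reached about 105°. The grip holds the tilt, so I'll right the cup by hooking its foot corner on the inner face of the +y wall and swinging the grip up around it.

move_arm(
  targets="-0.05 -0.3 0 0;-0.09 -0.6 0 0;-0.09 -0.55 0 0;0 0 -0.6 0;0 0 -0.8 0;0 0 -0.8 0;0 0 -0.8 0;0 0 -0.8 0;0 0 -0.5 0;0 0 0 0",
)

```text
time_s: 31.4
tcp_pos: [0.5399, -0.24, 0.0421]
ee_rot: [[-0.161, -0.987, -0.008], [-0.987, 0.161, 0.002], [-0.001, 0.009, -1.0]]
wrist_force: [-1.4, 0.3, -1.2]
gripper_width: 0.797
gripper_force: 30.0
```

```bash
python3 - <<'E'
from h import *
s=st();c=cap('side','s17.png')
E
```

```text
t 31.4 P local [-0.0026 -0.044   0.0924] F [-1.4  0.3 -1.2] w 69.3
```

move_arm(
  targets="0 0 -0.4 0;0 0 -0.4 0;0 0 -0.2 0;0 0 0 0;0 0 0 0",
)

```text
time_s: 31.87
tcp_pos: [0.5432, -0.24, 0.0212]
ee_rot: [[-0.159, -0.987, -0.001], [-0.987, 0.159, -0.0], [0.0, 0.0, -1.0]]
wrist_force: [0.5, 0.3, -0.5]
gripper_width: 0.798
gripper_force: 30.0
```

move_arm(
  targets="0.02 0.1 0 0;0.02 0.1 0 0;0 0 0 0",
)

```text
time_s: 32.12
tcp_pos: [0.5448, -0.2345, 0.0219]
ee_rot: [[-0.158, -0.987, 0.001], [-0.987, 0.158, -0.0], [-0.0, -0.001, -1.0]]
wrist_force: [-0.3, -0.7, -1.0]
gripper_width: 0.796
gripper_force: 30.0
```

move_arm(
  targets="0.02 0.1 0 0;0.02 0.1 0 0;0 0 0 0",
)

```text
time_s: 32.37
tcp_pos: [0.5455, -0.2294, 0.0215]
ee_rot: [[-0.158, -0.987, 0.0], [-0.987, 0.158, -0.0], [-0.0, -0.0, -1.0]]
wrist_force: [0.3, -0.8, -0.6]
gripper_width: 0.798
gripper_force: 30.0
```

```bash
python3 - <<'E'
from h import *
s=st()
E
```

```text
t 32.37 P local [ 0.0012 -0.0327  0.0718] F [ 0.3 -0.8 -0.6] w 69.5
```

move_arm(
  targets="0.02 0.1 0 0;0 0 0 0",
)

```text
time_s: 32.53
tcp_pos: [0.5459, -0.2271, 0.0214]
ee_rot: [[-0.159, -0.987, 0.0], [-0.987, 0.159, 0.0], [-0.0, -0.0, -1.0]]
wrist_force: [0.6, -0.4, -0.6]
gripper_width: 0.802
gripper_force: 30.0
```

move_arm(
  targets="0.02 0.1 0 0;0 0 0 0",
)

```text
time_s: 32.7
tcp_pos: [0.5463, -0.2246, 0.0213]
ee_rot: [[-0.159, -0.987, -0.0], [-0.987, 0.159, 0.0], [-0.0, 0.0, -1.0]]
wrist_force: [-1.1, 0.1, -1.1]
gripper_width: 0.803
gripper_force: 30.0
```

move_arm(
  targets="0.02 0.1 0 0;0 0 0 0",
)

```text
time_s: 32.87
tcp_pos: [0.5469, -0.2222, 0.0214]
ee_rot: [[-0.159, -0.987, 0.0], [-0.987, 0.159, 0.0], [-0.0, -0.0, -1.0]]
wrist_force: [-1.0, 0.7, 0.1]
gripper_width: 0.798
gripper_force: 30.0
```

```bash
python3 - <<'E'
from h import *
s=st()
E
```

```text
t 32.87 P local [ 0.0014 -0.0253  0.0717] F [-1.   0.7  0.1] w 69.5
```

```bash
python3 - <<'E'
from h import *
s=st(); c=cap('side','s18.png');foot(s,c)
print('inner edge',proj(c,CW([[-.03,.066,.075],[.0,.066,.075],[.03,.066,.075],[0,.07,.075]])).round(1).tolist())
hsv=cv2.cvtColor(c['image'],cv2.COLOR_BGR2HSV)
for v in range(148,196,2): print(v,' '.join(f'{x:3d}' for x in hsv[v,254:304:3,1]),'|',' '.join(f'{x:3d}' for x in hsv[v,254:304:3,2]))
E
```

```text
t 32.87 P local [ 0.0014 -0.0253  0.0717] F [-1.   0.7  0.1] w 69.5
0 [[275.0, 163.0], [276.0, 186.0]]
15 [[275.0, 163.0], [277.0, 190.0]]
30 [[275.0, 163.0], [278.0, 192.0]]
45 [[275.0, 163.0], [278.0, 192.0]]
60 [[275.0, 163.0], [278.0, 190.0]]
75 [[275.0, 163.0], [278.0, 186.0]]
90 [[275.0, 163.0], [278.0, 180.0]]
105 [[275.0, 163.0], [277.0, 173.0]]
120 [[275.0, 163.0], [276.0, 165.0]]
inner edge [[287.4, 177.2], [277.8, 178.2], [268.2, 179.2], [278.0, 179.0]]
148  61  90 102 102  85  80  47  45  37  20  17  27  17  22  19  38  65 |  59  68  75  80 102 102 113 118 125 138 136  47  46  46 108  47  55
150 105  99  86  17  20  18  19  20  17  17  15  48  32  21  48  14  81 |  80  75  68  92 142 140 131 116 120  77 105  58  48  48  58  54  66
152  11  11  17  22  13  12   4   9   8  10  12  58  28  27  80  72  67 |  46  46  46  80  79  66  60  57  62  80  88  62  46  47  67  64  57
154  16  11  12  10  12  10  18  20  14  19  25  27  38  65  89  96  81 |  49  46  44  75 104 101  84  91 108 134 110  47  47  59  77  80  69
156  30  17  11  16  22  15  18  19  19  19 101  30  84  96 100
[... 2076 characters left out ...]
96  95  95  93  95 109 108 187 189 188 109 110 108 108 108  42 |  87  88  91  89  88  89 122 123 168 170 167 122 121 118 118 120  91
188  80  87  93  93  92 100 108 108 153 179 169 110 107 107 106 109  23 |  86  91  90  88  89 102 123 120 110 148 127 121 121 121 118 119 142
190  66  93  93  92  88 108 107 110 145 164 162 107 110 110 109 110  23 |  85  88  88  86  87 120 121 121 100 121 124 119 118 121 122 121 142
192  49  93  92  92 107 110 108 106  47  62  26 110 108 110 110 110  24 |  83  88  89  89 117 121 123 123 103 135 128 121 120 121 121 121 141
194  34  92  98 106 108 109 108 108  19  17  19  55 108 105 108 110  44 |  82  89  99 116 123 124 123 123 109 147 159 140 123 121 120 121 138
```

move_arm(
  targets="-0.04 -0.24 0 0;-0.04 -0.24 0 0;0 0 -0.2 0;0 0 -0.2 0;0 0 0 0",
)

```text
time_s: 33.33
tcp_pos: [0.5435, -0.2344, 0.0098]
ee_rot: [[-0.16, -0.987, -0.003], [-0.987, 0.16, 0.001], [-0.0, 0.003, -1.0]]
wrist_force: [-1.0, -0.2, -0.6]
gripper_width: 0.802
gripper_force: 30.0
```

move_arm(
  targets="0.02 0.1 0 0;0 0 0 0",
)

```text
time_s: 33.5
tcp_pos: [0.5453, -0.2316, 0.0111]
ee_rot: [[-0.159, -0.987, -0.0], [-0.987, 0.159, 0.0], [0.0, 0.0, -1.0]]
wrist_force: [0.8, 0.1, -0.8]
gripper_width: 0.801
gripper_force: 30.0
```

move_arm(
  targets="0.02 0.1 0 0;0 0 0 0",
)

```text
time_s: 33.67
tcp_pos: [0.546, -0.229, 0.0115]
ee_rot: [[-0.158, -0.987, 0.0], [-0.987, 0.158, -0.0], [-0.0, -0.0, -1.0]]
wrist_force: [0.4, -0.7, -1.7]
gripper_width: 0.797
gripper_force: 30.0
```

```bash
python3 - <<'E'
from h import *
s=st()
E
```

```text
t 33.67 P local [ 0.0017 -0.0321  0.0618] F [ 0.4 -0.7 -1.7] w 69.3
```

move_arm(
  targets="0.01 0.08 0 0;0 0 0 0",
)

```text
time_s: 33.83
tcp_pos: [0.5462, -0.227, 0.0115]
ee_rot: [[-0.159, -0.987, 0.0], [-0.987, 0.159, -0.0], [-0.0, -0.0, -1.0]]
wrist_force: [0.1, -0.3, -0.3]
gripper_width: 0.796
gripper_force: 30.0
```

move_arm(
  targets="0.01 0.08 0 0;0 0 0 0",
)

```text
time_s: 34.0
tcp_pos: [0.5464, -0.2251, 0.0114]
ee_rot: [[-0.159, -0.987, 0.0], [-0.987, 0.159, 0.0], [-0.0, -0.0, -1.0]]
wrist_force: [0.1, -0.1, 0.4]
gripper_width: 0.797
gripper_force: 30.0
```

move_arm(
  targets="0.01 0.08 0 0;0 0 0 0",
)

```text
time_s: 34.17
tcp_pos: [0.5465, -0.2236, 0.0114]
ee_rot: [[-0.159, -0.987, -0.0], [-0.987, 0.159, -0.0], [0.0, -0.0, -1.0]]
wrist_force: [0.1, -1.6, -0.9]
gripper_width: 0.804
gripper_force: 30.0
```

```bash
python3 - <<'E'
from h import *
s=st(); c=cap('side','s19.png')
hsv=cv2.cvtColor(c['image'],cv2.COLOR_BGR2HSV)
for v in range(160,190,2): print(v,' '.join(f'{x:3d}' for x in hsv[v,254:304:3,1]),'|',' '.join(f'{x:3d}' for x in hsv[v,254:304:3,2]))
E
```

```text
t 34.17 P local [ 0.0013 -0.0267  0.0617] F [ 0.1 -1.6 -0.9] w 70.0
160  62  59  22  17  64  19  18  16  18  21  65  34  83  96  98  98 112 |  66  61  46  46  92  96  97  97  97  96  90  45  74  88  86  86 121
162  92  96  40  27  21  16  18  18  18  19  16  28  91  97  98 100 113 |  89  90  51  47  97  97  97  97  97  96  94  46  81  89  86  87 129
164  95  93  64  22  21  16  18  21  20  19  20  28  94  97 103 113 114 |  91  88  64  46  97  96  97  99 102 171 127  46  84  87  92 126 127
166  90  92  92  22  19  16  18  22  17  19  18  21  95  99  92 116 112 |  88  86  86  47  96  97  99 104 132 175 181  60  89  88  83 132 125
168  94  93  93  17  18  19  17  20  20  20  20  18  97  97  95 116 111 |  87  88  88  46  97  96 103 103 176 177 176 112  87  89  83 138 124
170  90  94  96  23  22  19  17  18  19  19  19  17  95  99  92 114 113 |  88  87  88  45  94  96 103 167 175 175 175 148  89  90  83 146 126
172  97  99  93  31  29  16  20  18  18  19  19  19  97  99  92 118 112 |  89  90  90  49  80  98 104 174 174 175 175 174  89  88  83 153 128
174  92  93  93  65  78  19  18  17  1
[... 397 characters left out ...]
74  77  93  92  89  96 112 113 113 108 107 109 109 108 110  19 |  77  62  63  88  89  80  88 150 138 129 120 117 117 119 120 118 123
182  88  86  94  92  93  95  92 109 111 142 111 108 109 110 109 109  42 |  87  83  87  89  90  91  89 122 122 135 120 120 122 121 117 117  90
184  91  92  93  93  95  96  92 108 184 190 181 107 109 107 108 111  42 |  87  89  90  90  91  90  89 123 165 169 166 121 119 119 118 122  90
186  83  95  92  95  92  92 108 110 188 189 189 109 109 110 107 111  44 |  86  89  91  89  89  89 116 123 168 171 166 122 122 118 119 122  92
188  79  92  92  92  93  93 108 108 154 179 170 107 108 106 106 108  21 |  87  91  91  89  88  90 120 120 109 147 126 119 120 120 118 118 143
```

move_arm(
  targets="0.01 0.08 0 0;0 0 0 0",
)

```text
time_s: 34.38
tcp_pos: [0.5465, -0.2232, 0.0116]
ee_rot: [[-0.159, -0.987, -0.0], [-0.987, 0.159, -0.002], [0.002, 0.0, -1.0]]
wrist_force: [-0.6, -8.9, -1.1]
gripper_width: 0.793
gripper_force: 30.0
```

move_arm(
  targets="0.01 0.06 0 0;0 0 0 0",
)

```text
time_s: 34.55
tcp_pos: [0.5465, -0.2231, 0.0117]
ee_rot: [[-0.159, -0.987, -0.001], [-0.987, 0.159, -0.004], [0.004, 0.0, -1.0]]
wrist_force: [-1.7, -13.9, -2.2]
gripper_width: 0.798
gripper_force: 30.0
```

```bash
python3 - <<'E'
from h import *
s=st()
E
```

```text
t 34.55 P local [ 0.0012 -0.0262  0.062 ] F [ -1.7 -13.9  -2.2] w 69.5
```

move_arm(
  targets="0 0 0.15 0;0 0 0.15 0;0 0.01 0.15 0;0 0.02 0.15 0;0 0 0 0",
)

```text
time_s: 34.97
tcp_pos: [0.547, -0.2224, 0.0274]
ee_rot: [[-0.159, -0.987, 0.0], [-0.987, 0.159, -0.004], [0.004, -0.001, -1.0]]
wrist_force: [-0.8, -13.3, -1.9]
gripper_width: 0.801
gripper_force: 30.0
```

```bash
python3 - <<'E'
from h import *
s=st(); c=cap('side','s20.png');foot(s,c)
hsv=cv2.cvtColor(c['image'],cv2.COLOR_BGR2HSV)
for v in range(156,190,2): print(v,' '.join(f'{x:3d}' for x in hsv[v,254:304:3,1]),'|',' '.join(f'{x:3d}' for x in hsv[v,254:304:3,2]))
E
```

```text
t 34.97 P local [ 0.0016 -0.0255  0.0777] F [ -0.8 -13.3  -1.9] w 69.7
0 [[274.0, 162.0], [276.0, 185.0]]
15 [[274.0, 162.0], [277.0, 189.0]]
30 [[274.0, 162.0], [277.0, 190.0]]
45 [[274.0, 162.0], [278.0, 190.0]]
60 [[274.0, 162.0], [278.0, 188.0]]
75 [[274.0, 162.0], [278.0, 184.0]]
90 [[274.0, 162.0], [277.0, 178.0]]
105 [[274.0, 162.0], [277.0, 171.0]]
120 [[274.0, 162.0], [276.0, 163.0]]
156  13  13  12  15  17  21  21  18  21  16  69  30  97  96  96 100  99 |  57  59  42  70 117  98  98  97  97  96  89  43  79  85  85  87  85
158  69  84  28  32  21  18  21  18  18  19  22  23  91  98  97  98  99 |  85  85  45  48  98  98  98  98  98  96  94  44  81  86  84  86  85
160  93  97  52  28  21  18  21  21  16  16  19  23  96 103  98  98 110 |  88  89  54  46  97  98  99  98  97  96  95  44  85  87  86  86 121
162  93  97  79  22  18  18  21  18  16  19  21  30  97 102 100 108 116 |  88  89  74  47  97  97  98  97  97  95  95  43  87  90  87 106 128
164  96  96  97  17  16  18  21  21  22  19  19  19  98 100 103 114 112 |  90  88  87  46  96  97  98  98 141 184 174  55  86  87  92 12
[... 1009 characters left out ...]
81  75  92  93  92  89 112 114 112 110 108 108 111 111 110  19 |  79  60  61  89  90  80  86 150 137 127 121 118 118 120 120 118 122
182  92  95  92  99  91  96 106 107 111 139 114 107 108 110 108 106  40 |  86  83  89  88  92  90 113 121 122 136 119 121 120 121 118 118  90
184  88  92  96  93  94  94 106 107 183 188 182 108 108 109 107 109  40 |  87  89  90  90  92  92 116 122 164 170 165 120 120 117 119 122  90
186  80  90  90  92  95  96 110 108 185 191 186 110 110 108 108 110  45 |  86  88  91  89  89  88 123 123 168 170 167 121 121 118 118 121  91
188  74  93  93  97  90 108 110 107 154 180 169 108 108 105 109 108  22 |  86  90  90  87  88 116 123 121 109 147 127 120 120 121 117 120 142
```

The foot stayed hooked and the disc shading changed, so the cup is righting. I'll continue the swing.

move_arm(
  targets="0 0.03 0.19 0;0 0.04 0.19 0;0.01 0.04 0.19 0;0.01 0.05 0.19 0;0.01 0.07 0.19 0;0.01 0.08 0.19 0;0.02 0.09 0.19 0;0.02 0.1 0.19 0;0.02 0.11 0.18 0;0 0 0 0",
)

```text
time_s: 35.85
tcp_pos: [0.5491, -0.2069, 0.071]
ee_rot: [[-0.158, -0.987, -0.0], [-0.987, 0.158, -0.004], [0.004, -0.0, -1.0]]
wrist_force: [-2.3, -12.3, 3.2]
gripper_width: 0.802
gripper_force: 30.0
```

```bash
python3 - <<'E'
from h import *
s=st(); c=cap('side','s21.png');foot(s,c)
hsv=cv2.cvtColor(c['image'],cv2.COLOR_BGR2HSV)
for v in range(150,190,2): print(v,' '.join(f'{x:3d}' for x in hsv[v,254:304:3,1]),'|',' '.join(f'{x:3d}' for x in hsv[v,254:304:3,2]))
E
```

```text
t 35.85 P local [ 0.0011 -0.0099  0.1213] F [ -2.3 -12.3   3.2] w 69.8
0 [[274.0, 153.0], [276.0, 177.0]]
15 [[274.0, 153.0], [277.0, 181.0]]
30 [[274.0, 153.0], [277.0, 182.0]]
45 [[274.0, 153.0], [278.0, 182.0]]
60 [[274.0, 153.0], [278.0, 180.0]]
75 [[274.0, 153.0], [278.0, 175.0]]
90 [[274.0, 153.0], [277.0, 169.0]]
105 [[274.0, 153.0], [277.0, 162.0]]
120 [[274.0, 153.0], [276.0, 154.0]]
150  14  12  24  13  20  18  20  18  18  20  19  29  13  16  14  90  97 | 145 146  43  61 101 101 103 102 101 100  96  44 137 147 146  88  87
152  12  16  13  17  18  20  17  18  20  18  21  17  11  12  49  93  97 | 147 146  58  61 100 102 103 102 102 100  97  45 142 146 104  85  87
154  14  16  16  21  18  20  20  18  18  18  18  28  61  93  95  94  98 | 148 146  96  60 100 102 103 101 101 100  97  46 105  88  86  87  86
156  15  15  18  12  18  18  20  20  20  18  21  21  95  94  95  97  98 | 118 149 129  44  99 101 102 104 102 100  99  48  89  87  86  87  86
158  71  78  97  23  18  18  18  17  20  18  21  25  95  95  96 100 100 |  86  95  89  45  99 100 102 103 102 100  99  52  86  86  85  8
[... 1435 characters left out ...]
82  78  97  93  89 104 102 113 113 108 108 109 107 110 109  21 |  79  62  62  89  90  80 128 137 138 129 120 118 119 121 121 119 123
182  90  92  93  92  95  92 107 109 110 138 111 108 109 110 107 109  42 |  88  83  88  89  91  91 121 122 123 137 120 120 122 121 119 117  92
184  90  90  93  93  90  91 108 110 181 186 183 107 106 107 107 109  37 |  88  88  90  90  93  92 120 123 166 170 166 121 120 119 119 122  90
186  83  93  90  93  92 106 109 108 187 185 187 110 111 109 106 111  44 |  86  90  93  90  89 118 122 123 168 172 168 123 122 119 120 122  92
188  79  92  92  93  98 108 109 107 154 176 167 108 108 107 107 106  23 |  87  91  91  90  99 123 124 121 109 149 128 120 120 121 119 120 143
```

move_arm(
  targets="0.02 0.12 0.16 0;0.02 0.12 0.16 0;0.02 0.12 0.16 0;0.02 0.12 0.16 0;0.02 0.12 0.15 0;0.02 0.15 0.13 0;0.02 0.15 0.13 0;0.02 0.15 0.12 0;0.02 0.15 0.12 0;0.02 0.15 0.12 0",
)

```text
time_s: 36.73
tcp_pos: [0.5539, -0.1711, 0.105]
ee_rot: [[-0.159, -0.987, -0.001], [-0.987, 0.159, -0.001], [0.002, 0.001, -1.0]]
wrist_force: [-2.3, -2.9, 2.9]
gripper_width: 0.797
gripper_force: 29.8
```

```bash
cat >> h.py <<'E'
def dump(c,r0,r1,c0=254,c1=304):
    hsv=cv2.cvtColor(c['image'],cv2.COLOR_BGR2HSV)
    for v in range(r0,r1,3): print(v,' '.join(f'{x:3d}' for x in hsv[v,c0:c1:3,1]),'|',' '.join(f'{x:3d}' for x in hsv[v,c0:c1:3,2]))
E
python3 - <<'E'
from h import *
s=st(); c=cap('side','s22.png');foot(s,c);dump(c,145,186)
E
```

```text
t 36.73 P local [0.0002 0.0263 0.1553] F [-2.3 -2.9  2.9] w 69.3
0 [[275.0, 150.0], [277.0, 175.0]]
15 [[275.0, 150.0], [277.0, 178.0]]
30 [[275.0, 150.0], [278.0, 180.0]]
45 [[275.0, 150.0], [278.0, 180.0]]
60 [[275.0, 150.0], [279.0, 177.0]]
75 [[275.0, 150.0], [278.0, 173.0]]
90 [[275.0, 150.0], [278.0, 167.0]]
105 [[275.0, 150.0], [277.0, 159.0]]
120 [[275.0, 150.0], [277.0, 151.0]]
145  14  12  24  19  28  31  24  20  20  18  12  16  20  14  12  14  30 | 144 145  43  80 175 166 180 183 175 184 148  49  50 148 145 148 121
148  14  14  13  22  19  20  19  14  17  20  18  20  17  16  12  19  96 | 145 148  58  46 146 103 106 107 105 102  99  52 107 147 145 132  85
151  16  12  14  17  18  15  17  17  19  17  18  18  12  14  19  96  98 | 147 146 108  46 100 102 104 108 105 103  99  58 132 147 132  85  86
154  15  15  14  22  18  18  19  17  17  20  18  23  57  96  98  99  94 | 149 149 148  47  98 102 105 108 106 103 100  66  94  88  86  85  87
157  21  22  32  22  21  18  18  14  17  18  20  49  99  96  94  97 100 | 136 130 118  46  98 102 102 109 107 102 100  88  85  85  84  87  87

[... 577 characters left out ...]
95  96  95  78  24  15  18  19  20  20  19  97  96  92 118 112 |  91  91  90  89  62  94 102 166 203 203 191 165  89  90  83 155 128
175  92  89  95  93  77  39  18  19  18  19  20  19  93  94  90 103 110 |  89  83  89  88  60  78 102 110 200 204 194 171  88  87  85 104 127
178  83  78  77  95  92  92  18  19  22  35  42  94 110 113 110 109  15 |  74  62  66  89  89  89 100 110  94  95  92 117 123 135 132 119 140
181  91  84  91  90  92  91  95  95  92  92  92 105 108 107 108 107  42 |  84  70  76  88  91  90  89  89  91  89  89 112 120 121 118 119  92
184  91  92  95  98  97  92  93  92 183 186 181 105 104 107 107 110  39 |  87  89  91  91  92  91  90  91 164 171 163 121 120 119 119 123  91
```

move_arm(
  targets="0.03 0.18 0.08 0;0.03 0.18 0.08 0;0.03 0.18 0.07 0;0.03 0.18 0.07 0;0.03 0.18 0.07 0;0.03 0.19 0.03 0;0.03 0.19 0.03 0;0.03 0.19 0.02 0;0.03 0.19 0.02 0;0.03 0.19 0.02 0",
)

```text
time_s: 37.62
tcp_pos: [0.5622, -0.1232, 0.1162]
ee_rot: [[-0.159, -0.987, 0.0], [-0.987, 0.159, 0.0], [-0.0, -0.0, -1.0]]
wrist_force: [-0.7, -1.0, 0.9]
gripper_width: 0.792
gripper_force: 29.8
```

```bash
python3 - <<'E'
from h import *
s=st(); c=cap('side','s23.png');foot(s,c);dump(c,145,190)
E
```

```text
t 37.62 P local [0.0008 0.0748 0.1665] F [-0.7 -1.   0.9] w 68.9
0 [[276.0, 155.0], [278.0, 181.0]]
15 [[276.0, 155.0], [279.0, 185.0]]
30 [[276.0, 155.0], [279.0, 186.0]]
45 [[276.0, 155.0], [280.0, 186.0]]
60 [[276.0, 155.0], [280.0, 184.0]]
75 [[276.0, 155.0], [280.0, 179.0]]
90 [[276.0, 155.0], [279.0, 173.0]]
105 [[276.0, 155.0], [279.0, 165.0]]
120 [[276.0, 155.0], [278.0, 157.0]]
145   6  17  12  16  24  19  20  20  20  20  15  11  24  12  13  13  38 |  46  46  44  81 128 148 163 202 208 200 156 113  43  64 102 117 129
148   5  10  17  17  21  18  19  21  17  21  15  15  37  15  14  23  99 |  48  52  46  45 185 152 145 136 137 132 133 100  41 132 146 134  85
151  12  12  14  23  20  17  20  20  20  18  20  16  30  13  26  95  98 | 146 146  55  44 129 103 101 102 103 102 100  96  42 140 139  86  86
154  14  14  14  18  16  15  18  20  20  20  18  21  24 111 104 100  98 | 148 147 106  43  94  99 102 102 103 103  99  96  42 135  93  84  86
157  19  24  32  17  19  18  18  20  20  18  20  18  24 103  97  97 100 | 136 130 118  46  96 100 100 101 104 101 100  97  43  94  84  87  87

[... 719 characters left out ...]
91  97 102  81  25  20  18  15  19  19  19  99  93  94 103 110 |  88  81  87 103  60  93 102 102 102 134 157 146  88  85  84 104 127
178  82  82  85  93 111  71  20  18  20  19  18  19 110 111 110 108  32 |  75  62  66  90 124 118 101 102 103 159 157 147 121 135 132 120  88
181  91  87  93  93  95  85  20  20  19  19  19  19 110 108 108 107  37 |  84  70  74  88  89  90 102 103 136 158 158 147 121 120 118 119  90
184  90  92  96  96  95  98  39  18 181 186 173 104 108 107 111 111  37 |  88  89  90  90  91  91  97 102 165 171 170 115 120 119 120 122  90
187  87  93  95  92  92  93  91  92 181 188 180 110 108 108 110 107  30 |  88  90  91  89  89  90  92  91 148 170 149 123 123 120 118 121 119
```

move_arm(
  targets="0.03 0.2 -0.01 0;0.03 0.2 -0.01 0;0.02 0.15 -0.02 0;0 0 0.2 0;0 0 0.5 0;0 0 0.8 0;0 0 0.8 0;0 0 0.8 0;0 0 0.6 0;0 0 0.3 0",
)

```text
time_s: 38.5
tcp_pos: [0.5653, -0.1096, 0.2175]
ee_rot: [[-0.159, -0.987, 0.004], [-0.987, 0.159, 0.001], [-0.002, -0.004, -1.0]]
wrist_force: [0.3, 1.2, -0.2]
gripper_width: 0.794
gripper_force: 29.9
```

```bash
python3 - <<'E'
from h import *
s=st(); c=cap('side','s24.png');foot(s,c);dump(c,118,180)
E
```

```text
t 38.5 P local [0.0016 0.0887 0.2678] F [ 0.3  1.2 -0.2] w 69.1
0 [[274.0, 128.0], [276.0, 156.0]]
15 [[274.0, 128.0], [277.0, 159.0]]
30 [[274.0, 128.0], [277.0, 161.0]]
45 [[274.0, 128.0], [278.0, 160.0]]
60 [[274.0, 128.0], [278.0, 157.0]]
75 [[274.0, 128.0], [278.0, 152.0]]
90 [[274.0, 128.0], [277.0, 145.0]]
105 [[274.0, 128.0], [277.0, 137.0]]
120 [[274.0, 128.0], [276.0, 128.0]]
118  16  21  12  14  14  14  14  14  11   9  11  29  30  12   9  57  99 |  48  48  85 112 113 113 113 112 111 110 111  44  43 105 110  98  85
121  14  18  17  14  13  14  15  17  17  16  14  22  30  14  15  64  94 | 113  42  45 113 114 110 105 148 147 111 109  46  43 106 122  96  84
124  14  16  23  17  20  18  20  18  19  20  18  24  42  14  14  46  97 | 112  62  44 103 101 102 103 153 131 102  98  54  43 148 148 105  84
127  11  15  23  19  18  18  15  18  17  20  18  23  15  13  12  50  99 | 111  86  45  93 100 101 102 140 103 102  99  56  83 152 133  97  85
130  15  12  23  17  20  20  17  15  20  18  20  22  14  17  16  61 103 | 149 146  44  92 101 100 103 101 103 101 100  57 125  92  82  83  84
1
[... 1570 characters left out ...]
92  96  94  97  95  96  99  95  96  94  97  99  97  93 101 105 |  89  86  85  87  89  89  90  88  86  88  87  89  90  89  85  88 102
169  94  92  93  96  93 100  99  94  93  92  87  97  97  93  91 110 112 |  87  86  90  90  90  92  93  79  88  72  70  89  89  90  84 114 128
172  94  96 105  98  79  75  87  82  78  82  81  97 100  96  94 116 112 |  92  90 109  94  61  61  70  65  59  62  63  84  89  90  84 156 130
175  96 105 112  99  77  81  93  79  94  90  89  96  97  92  97 104 110 |  90 100 137  93  60  60  82  61  76  79  80  90  89  86  84 105 127
178  86  84  89  92  95  96  93  97 101 108 112 109 111 111 111 108  29 |  74  61  66  91  89  88  88  89  96 109 123 124 124 136 133 120  88
```

move_arm(
  targets="-0.05 0.3 0 0;-0.1 0.6 0 0;-0.12 0.7 0 0;-0.12 0.7 0 0;-0.12 0.7 0 0;-0.12 0.7 0 0;-0.12 0.7 0 0;-0.12 0.7 0 0;-0.12 0.7 0 0;-0.12 0.7 0 0",
)

```text
time_s: 39.38
tcp_pos: [0.5349, 0.0537, 0.2134]
ee_rot: [[-0.159, -0.987, -0.003], [-0.987, 0.159, -0.0], [0.001, 0.003, -1.0]]
wrist_force: [0.1, -0.7, -0.5]
gripper_width: 0.794
gripper_force: 29.9
```

move_arm(
  targets="-0.12 0.7 0 0;-0.12 0.7 0 0;-0.12 0.7 0 0;-0.12 0.7 0 0;-0.12 0.7 0 0;-0.12 0.7 0 0;-0.12 0.7 0 0;-0.12 0.7 0 0;-0.12 0.7 0 0;-0.12 0.5 0 0",
)

```text
time_s: 40.22
tcp_pos: [0.5049, 0.2237, 0.2134]
ee_rot: [[-0.158, -0.987, -0.003], [-0.987, 0.158, -0.001], [0.002, 0.003, -1.0]]
wrist_force: [-0.1, -0.4, -0.9]
gripper_width: 0.793
gripper_force: 29.9
```

move_arm(
  targets="-0.1 0.3 0 0;-0.05 0.2 0 0;0 0 0 0;0 0 0 0",
)

```text
time_s: 40.55
tcp_pos: [0.5023, 0.2346, 0.2151]
ee_rot: [[-0.159, -0.987, -0.001], [-0.987, 0.159, -0.0], [0.0, 0.0, -1.0]]
wrist_force: [-0.3, -0.1, 0.4]
gripper_width: 0.789
gripper_force: 29.9
```

```bash
python3 - <<'E'
from h import *
s=st(); print(s['tcp_pos']); c=cap('side','s25.png')
y=s['tcp_pos'];P=y+[0,0,.0503];print(proj(c,[P,P-[0,0,.095]]).round(1))
u,v=proj(c,P)[0].astype(int);dump(c,v-12,v+48,u-27,u+28)
a=cv2.imread('pics/s9.png');print('s9')
P=np.array([.50136,.239425,.22369+.0503]);print(proj(c,[P,P-[0,0,.095]]).round(1));u,v=proj(c,P)[0].astype(int);dump({'image':a},v-12,v+48,u-27,u+28)
t=cap('top','t25.png');h=cv2.cvtColor(t['image'],cv2.COLOR_BGR2HSV)
E
```

```text
t 40.55 P local [-0.1155  0.4185  0.2654] F [-0.3 -0.1  0.4] w 68.7
[0.50230701 0.23458246 0.21508323]
[[336.3 193. ]
 [335.9 223.3]]
180  64   4   4   0   0  29   2   2   2   4   3   7  17  33  36  11  58  15  10 |  96  64  66  64  64 132 109 114 139 119  84  76  76  77  64  47  62  50  49
183  18  14   5  10   5 158 173 163  98  45  36  53  84  81  26  28  11  32  42 | 100  53  50  52  51 132 143 156 128 107  98  97  91  88  50  46  45  72  79
186  18  10  10  10  10 130  20  17  17  17  19  20  18  18  15  17  17  12  12 | 139  52  53  52  52 143 103 103 104 105 105 104 102  98  50  46  45  82  82
189  12  12  15  34  21  18  18  19  17  19  20  17  20  18  15  16  15   9  12 | 155 154 153  45  49 100 102 105 105 105 104 104 103 100  68  47  66  81  82
192  12  15  14  25  23  21  18  19  17  17  17  17  17  15  18  11  13  12  12 | 154 154 143  51  45  97 102 105 105 106 105 104 103 100  71  46  79  82  82
195  15  13  14  22  17  17  17  15  17  17  19  19  19  18  15  17  18  12  11 | 153 153 142  70  46 108 118 103 105 105 106 105 146 166  70  46  84  83 111
198  14  15  14  1
[... 4687 characters left out ...]
 154  83  84  82 102 112 123 132 139 141 141 150 155 155 153 154 156
227  15  12  12  12  12  12  14  18  19  19  18  18  15  13  10  15  12  15  13 |  84  82  83  83  84  83  94 113 124 132 139 142 149 155 154 155 155 155 155
230  12  12  12  12  12  12  15  15  13  17  16  12  15  13  13  13  15  13  11 |  83  84  83  84  83  84  85  85  98 118 111  86 154 158 156 157 157 155 156
233   9  12  12  12  12  12  12  15  15   9  12  14  15  15  13  13  15  11  13 |  83  84  84  84  84  84  84  85  85  85  85 147 155 156 157 158 157 157 155
236  12  15  12  12  12  15  15  12  12   9  12  12  15  13  14  13  13  13  11 |  84  84  83  83  83  85  85  85  85  85  86 151 157 156 159 159 158 157 157
```

move_arm(
  targets="0 0 -0.3 0;0 0 -0.8 0;0 0 -0.9 0;0 0 -0.9 0;0 0 -0.9 0;0 0 -0.9 0;0 0 -0.9 0;0 0 -0.6 0;0 0 -0.3 0;0 0 0 0",
)

```text
time_s: 41.48
tcp_pos: [0.5015, 0.2335, 0.0508]
ee_rot: [[-0.16, -0.987, -0.003], [-0.987, 0.16, -0.003], [0.003, 0.003, -1.0]]
wrist_force: [-0.3, -1.0, -1.1]
gripper_width: 0.795
gripper_force: 29.9
```

move_arm(
  targets="0 0 -0.1 0;0 0 -0.1 0;0 0 0 0",
)

```text
time_s: 41.73
tcp_pos: [0.5029, 0.2351, 0.0484]
ee_rot: [[-0.159, -0.987, 0.001], [-0.987, 0.159, 0.001], [-0.001, -0.001, -1.0]]
wrist_force: [-1.0, -0.2, -0.0]
gripper_width: 0.791
gripper_force: 29.9
```

move_arm(
  targets="0 0 -0.1 0;0 0 0 0",
)

```text
time_s: 41.9
tcp_pos: [0.5026, 0.235, 0.0456]
ee_rot: [[-0.159, -0.987, 0.001], [-0.987, 0.159, 0.001], [-0.001, -0.0, -1.0]]
wrist_force: [0.0, -0.7, -1.0]
gripper_width: 0.792
gripper_force: 29.9
```

move_arm(
  targets="0 0 -0.1 0;0 0 -0.1 0;0 0 0 0",
)

```text
time_s: 42.15
tcp_pos: [0.5029, 0.2354, 0.0409]
ee_rot: [[-0.159, -0.987, 0.001], [-0.987, 0.159, 0.001], [-0.001, -0.001, -1.0]]
wrist_force: [-0.5, 0.5, 1.3]
gripper_width: 0.791
gripper_force: 29.9
```

move_arm(
  targets="0 0 -0.1 0;0 0 0 0",
)

```text
time_s: 42.32
tcp_pos: [0.5032, 0.2364, 0.0404]
ee_rot: [[-0.158, -0.987, 0.002], [-0.987, 0.158, 0.002], [-0.002, -0.002, -1.0]]
wrist_force: [-5.6, 2.6, 14.4]
gripper_width: 0.795
gripper_force: 29.9
```

move_arm(
  targets="0 0 -0.1 0;0 0 0 0",
)

```text
time_s: 42.48
tcp_pos: [0.504, 0.2377, 0.0398]
ee_rot: [[-0.157, -0.988, 0.005], [-0.988, 0.157, 0.004], [-0.005, -0.004, -1.0]]
wrist_force: [-7.7, 3.6, 20.8]
gripper_width: 0.795
gripper_force: 29.8
```

move_arm(
  targets="0 0 0.1 0;0 0 0 0;0 0 0 0;0 0 0 0;0 0 0 0;0 0 0 0",
  gripper=87,
)

```text
time_s: 42.98
tcp_pos: [0.5023, 0.2344, 0.0372]
ee_rot: [[-0.159, -0.987, -0.001], [-0.987, 0.159, -0.001], [0.001, 0.001, -1.0]]
wrist_force: [-0.3, -0.4, -0.1]
gripper_width: 0.993
gripper_force: 0.0
```

move_arm(
  targets="0 0 0.3 0;0 0 0.6 0;0 0 0.9 0;0 0 0.9 0;0 0 0.9 0;0 0 0.9 0;0 0 0.9 0;0 0 0.9 0;0 0 0.9 0;0 0 0 0",
)

```text
time_s: 43.82
tcp_pos: [0.5051, 0.236, 0.2237]
ee_rot: [[-0.158, -0.987, 0.009], [-0.987, 0.158, 0.005], [-0.006, -0.008, -1.0]]
wrist_force: [-0.1, 0.3, 0.3]
gripper_width: 1.0
gripper_force: 0.0
```

move_arm(
  targets="-0.3 0.9 0 0;-0.3 0.9 0 0;-0.3 0.9 0 0;-0.3 0.9 0 0;-0.3 0.9 0 0;-0.3 0.9 0 0;-0.3 0.9 0 0;-0.3 0.9 0 0;-0.3 0.9 0 0;-0.3 0.9 0 0",
)

```text
time_s: 44.65
tcp_pos: [0.4269, 0.4606, 0.2176]
ee_rot: [[-0.159, -0.987, -0.0], [-0.987, 0.159, -0.001], [0.001, 0.0, -1.0]]
wrist_force: [0.2, 1.1, -0.3]
gripper_width: 0.999
gripper_force: 0.0
```

```bash
python3 - <<'E'
from h import *
s=st(); print(s['tcp_pos']); c=cap('side','s26.png');t=cap('top','t26.png')
# cup/bystanders vs start: template match patches
a=cv2.imread('pics/t0.png');b=cv2.imread('pics/s0.png')
for n,im0,im,pts in(('top',a,t['image'],dict(cup=(243,197),empty=(258,158),jar=(236,235),bottle=(324,168),can=(326,212),mould=(178,177),timer=(469,194))),('side',b,c['image'],dict(cup=(337,258),empty=(289,258),jar=(382,262),bottle=(282,208),can=(325,200),mould=(340,338),timer=(271,143)))):
  for k,(u,v) in pts.items():
    T=im0[v-20:v+21,u-20:u+21];R=cv2.matchTemplate(im[v-32:v+33,u-32:u+33],T,cv2.TM_CCOEFF_NORMED);_,m,_,l=cv2.minMaxLoc(R);print(n,k,round(m,3),l[0]-12,l[1]-12)
h=cv2.cvtColor(t['image'],cv2.COLOR_BGR2HSV)
print('carton top V');
for v in range(158,206,2): print(v,' '.join(f'{x:3d}' for x in h[v,362:420:2,2]))
print('cup top V')
for v in range(182,216,3): print(v,' '.join(f'{x:3d}' for x in h[v,226:264:2,2]))
E
```

```text
t 44.65 P local [-0.2261  0.6296  0.2679] F [ 0.2  1.1 -0.3] w 86.9
[0.42688434 0.46059835 0.21760333]
top cup 0.404 -12 -12
top empty 0.934 0 0
top jar 0.316 10 12
top bottle 1.0 0 0
top can 1.0 0 0
top mould 1.0 0 0
top timer 0.999 0 0
side cup 0.625 -10 -1
side empty 0.845 0 0
side jar 0.354 12 -12
side bottle 1.0 0 0
side can 1.0 0 0
side mould 1.0 0 0
side timer 0.899 0 0
carton top V
158 158 154 135 134  91  90  90 154 168 162 160 152 148 138 133 131 113  93  91 103 106 105 102 104 113 142 119  79 101
160 156 149 141 133  91  92  91 156 174 174 178 176 172 170 170 172 117  96  85  88 142 150 142 117 119 146 111  78  99
162 155 143 143 126  92  93 103 165 175 176 176 174 169 169 170 168 102 119  96  78 159 174 169 131 118 148 104  79 125
164 156 138 148 120  94  92 115 172 174 175 174 171 167 170 170 173 123  97  85 117 172 174 169 132 118 156 100  79 147
166 154 137 152 113  94  92 116 174 175 173 171 168 168 173 172 176 167 148 147 172 175 176 170 128 120 160  92  77 144
168 156 133 154 106  95  92 117 176 178 173 172 164 150 167 174 175 173 172 175 176 176 176 171 126 119 156
[... 2442 characters left out ...]
  97  96  97  97  97  98 101 103 104 104  93  80  79  79  80
194  77  78  87  99  96  96  96  96 100 109 111 110 110 110 103  91  79  77  78
197  79  77  88  98  96  96  96  98 109 110 110 110 110 110 102  95  86  79  79
200  77  78  81  98  95  95  94  98 110 110 111 110 110 140 104  95  86  77  77
203  79  79  79  88  98  95  95  94 105 110 109 116 149 140  95  94  83  81  80
206  79  80  79  79  82  92  99  98  96 131 158 146 110  94  90  81  80  79 106
209  77  76  78  78  78  78  78  79  80  81  80  79  79  79  79  78  80  90 154
212 154 157 146  83  78  78  79  80  79  80  79  79  81  80  82  80  83 145 162
215 158 139 100  78  79  79  78  79  78  78  79  80  78  78  78  77 126 161 161
```

Six dark nut blobs are counted inside the carton and the cup stands empty. Every bystander whose picture matched shows no shift; the jar's match failed, probably because the arm or its shadow covers it. Handing in.

```bash
python3 -c "
from station import *
print(finish_job())"
```

```text
the job is handed in; nothing more can be done
None
```

The job is handed in, with no verdict shown: both flaps are past upright, six nuts counted in the carton, and the emptied cup released standing on the worktop. I saw no bystander shifted, though the jar couldn't be re-checked.

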